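# Fit the outlet elbows of the tent's drinking-water point

## Robot

A 7-joint arm with a two-finger parallel gripper is mounted at the origin on the work surface. World frame = base frame: x ahead of the robot, y to its left, z up, the work surface at z = 0. Lengths are in m, angles in rad, forces in N, time in s.
With the tool pointing down it reaches from about 0.425 to 0.925 m from the base axis. Payload 6.8 kg.
Tool frame: the origin (TCP) lies at the very end of the fingers, on their centre line; the grasp point (between the pads) lies 19 mm behind it; z points along the fingers, x is the direction in which the jaws open and shut, and the axes are right-handed (so a half turn about z gives the same grasp; the last joint's range is limited). The gripper opens to 85 mm and grips with 20 to 120 N. Pads are 22 mm wide; open, the fingers measure 114 mm over their backs; the gripper's body (76 mm by 85 mm) begins 54 mm behind the grasp point. The pads swing forward as they close: fully open they stand 13 mm farther back than shut.
Start: joints at [1.207, 0.477, 0.022, 1.555, -0.011, 1.109, -0.083], TCP at [0.171, -0.653, 0.231] pointing down, gripper open.
Joint ranges: [-2.96, 2.96], [-0.34, 2.1], [-1.41, 1.46], [0.24, 2.44], [-1.37, 4.51], [0.17, 1.92], [-2.96, 2.96]. Speed limits (rad/s): [2.39, 2.39, 3.14, 3.14, 3.14, 3.14, 3.14].

## Interface

Orientations are given as a rotation vector (axis times angle).
In Python, from bench import get_obs, imaging, hand_in gives the robot as it stands.
- The arm moves only by the tool send_rows, never from a script. Its argument "motion" is a list of rows, each an object with "dp": the shift along the world's x, y, z in m, a list of three; "rot": the turn, a rotation vector about the world's x, y, z in rad, a list of three; "grip": the finger opening in m, from 0 to 0.0854. In form: [{"dp": [dx, dy, dz], "rot": [ax, ay, az], "grip": grip}, ...]. A call has 1 to 20 rows; each row shifts and turns the pose as measured when the row begins; what a row does not reach is not made up. A row lasts 1/8 s, in which the tool goes at most 62.5 mm and 10.7 degrees, less where a joint would pass 70% of its speed; a pose out of reach is approached as far as the arm can. A call is refused whole if a number of a shift passes 0.0625 or a number of a turn 0.188, either way. A call with a gripper value outside its range is refused whole. The fingers move at their own pace and stop on an object; "grip_force" is the grip in N (left out, the last holds). Time passes only in rows, so rows that do not move let the fingers close. It gives the time, the measured TCP pose, the force and the opening at its end, in the units of the state.
- get_obs(): the state, without advancing time (a new reading comes with each control period).
- imaging.grab_frame(name): name is "scene" or "top" or "wrist"; returns a dict with "img" (420x560x3 uint8, red, green, blue), "fx", "fy", "cx", "cy" (pixels), "D" ([k1, k2, p1, p2, k3] as OpenCV has them; the pictures are not rectified), "R" (3x3) and "t" (3): a world point X has camera coordinates R X + t. Camera axes: x right, y down, z forward; pixel columns grow to the right and rows downward; lengths in m; the calibration is good to about 2 mm. A picture is of the moment at which its call begins. There is no depth.
- hand_in(): hands the job in, once; it reports no verdict.
The state is a dict: "clock": time; "joints": joint angles; "qvel": joint speeds; "tau": joint torques, N m; "tcp_pos": TCP position; "orientation": TCP orientation; "contact_force": force on the tool from outside, world axes, zero at the start; "moment": the same for the moment, N m; "grip_width": finger opening in m.
Only numpy, scipy, OpenCV 4.12 (cv2) and the standard library are available. Lean on these libraries where they do the work, as an engineer would, in place of code of your own. Each camera call takes 0.05 s, during which the arm holds its last target. There are 200 camera calls.

## Task

Turn the water isolator off. Then set every loose brass elbow on the supply post of its own colour, fully down on the stub, and screw it on clockwise until its outlet points along the post's white line, and let go; when all are on, turn the isolator back on. Leave the jug, the tumblers and the black case alone.

Things in the scene. Friction and masses are not known exactly. Their poses are not given: they have to be found in the camera images.
- elbow_red: Loose brass elbow with red cap and outlet ring, 0.35 kg; may be absent. Square hub 44 x 44 x 62 mm (66 with cap) with a foot flange 58 x 58 x 10 mm, stands on its socket; outlet pipe 22 mm thick leaves the +x face, axis 44 mm up, to 72 mm from the hub's axis. Origin: centre of the underside, z up. Grip the hub's y faces, 35 to 55 mm up. Slot below: 28 (x) x 18 (y), 28 deep.
- elbow_red_outlet (a point): Centre of the open end of the red elbow's outlet, 72 mm from the hub's axis, 44 mm above its underside.
- post_red: Red supply post fixed on the table (always there): foot 90 x 90 x 12 mm with a red tongue 30 mm wide reaching 115 mm from the centre along +x, bearing a white line (the mark) along +x; steel barrel 40 mm across up to 62 mm above the table, the threaded stub on top. Origin: centre of the foot's underside, on the stub's vertical axis.
- stub_red_seat (a point): Centre of the brass stub's shoulder on the red post (31 mm across, 78 mm up when joint = 0), where the elbow's underside rests. Above it a tang 24 (this x) x 14 (y) mm, 18 tall, then a tip 18 x 9 mm, 6 tall. Turns with the stub. The elbow fits two ways; put its outlet along this +x: only so can it reach the mark (1.3 to 1.9 rad clockwise at the start).
- stub_red (a joint): Turn of the red stub's thread, rad, 0 (fully out) to 2.8 (end), growing clockwise seen from above; the elbow turns the stub by its tang and sinks with it, 3 mm per rad. Stays where left (0.05 N m of friction). An elbow put on the right way round points at the mark at 1.9; the socket has about 0.15 rad of play either way.
- elbow_blue: Loose brass elbow with blue cap and outlet ring, 0.35 kg; may be absent. Square hub 44 x 44 x 62 mm (66 with cap) with a foot flange 58 x 58 x 10 mm, stands on its socket; outlet pipe 22 mm thick leaves the +x face, axis 44 mm up, to 72 mm from the hub's axis. Origin: centre of the underside, z up. Grip the hub's y faces, 35 to 55 mm up. Slot below: 28 (x) x 18 (y), 28 deep.
- elbow_blue_outlet (a point): Centre of the open end of the blue elbow's outlet, 72 mm from the hub's axis, 44 mm above its underside.
- post_blue: Blue supply post fixed on the table (always there): foot 90 x 90 x 12 mm with a blue tongue 30 mm wide reaching 115 mm from the centre along +x, bearing a white line (the mark) along +x; steel barrel 40 mm across up to 62 mm above the table, the threaded stub on top. Origin: centre of the foot's underside, on the stub's vertical axis.
- stub_blue_seat (a point): Centre of the brass stub's shoulder on the blue post (31 mm across, 78 mm up when joint = 0), where the elbow's underside rests. Above it a tang 24 (this x) x 14 (y) mm, 18 tall, then a tip 18 x 9 mm, 6 tall. Turns with the stub. The elbow fits two ways; put its outlet along this +x: only so can it reach the mark (1.3 to 1.9 rad clockwise at the start).
- stub_blue (a joint): Turn of the blue stub's thread, rad, 0 (fully out) to 2.8 (end), growing clockwise seen from above; the elbow turns the stub by its tang and sinks with it, 3 mm per rad. Stays where left (0.05 N m of friction). An elbow put on the right way round points at the mark at 1.9; the socket has about 0.15 rad of play either way.
- elbow_green: Loose brass elbow with green cap and outlet ring, 0.35 kg; may be absent. Square hub 44 x 44 x 62 mm (66 with cap) with a foot flange 58 x 58 x 10 mm, stands on its socket; outlet pipe 22 mm thick leaves the +x face, axis 44 mm up, to 72 mm from the hub's axis. Origin: centre of the underside, z up. Grip the hub's y faces, 35 to 55 mm up. Slot below: 28 (x) x 18 (y), 28 deep.
- elbow_green_outlet (a point): Centre of the open end of the green elbow's outlet, 72 mm from the hub's axis, 44 mm above its underside.
- post_green: Green supply post fixed on the table (always there): foot 90 x 90 x 12 mm with a green tongue 30 mm wide reaching 115 mm from the centre along +x, bearing a white line (the mark) along +x; steel barrel 40 mm across up to 62 mm above the table, the threaded stub on top. Origin: centre of the foot's underside, on the stub's vertical axis.
- stub_green_seat (a point): Centre of the brass stub's shoulder on the green post (31 mm across, 78 mm up when joint = 0), where the elbow's underside rests. Above it a tang 24 (this x) x 14 (y) mm, 18 tall, then a tip 18 x 9 mm, 6 tall. Turns with the stub. The elbow fits two ways; put its outlet along this +x: only so can it reach the mark (1.3 to 1.9 rad clockwise at the start).
- stub_green (a joint): Turn of the green stub's thread, rad, 0 (fully out) to 2.8 (end), growing clockwise seen from above; the elbow turns the stub by its tang and sinks with it, 3 mm per rad. Stays where left (0.05 N m of friction). An elbow put on the right way round points at the mark at 1.9; the socket has about 0.15 rad of play either way.
- isolator: Fixed rotary isolator of the water supply: a grey box 130 x 130 x 40 mm with a yellow plate, a red dot (off) on its +y side, a green dot (on) on its +x side, and pipe stubs on its x sides. Origin: centre of its underside.
- handle (a joint): Turn of the isolator's red handle, rad: 0 = off (white nose at the red dot, bar across the pipe), 1.57 = on (nose at the green dot, bar along the pipe); grows clockwise seen from above. A detent pulls it into off or on from either side of the midpoint (about 0.15 N m to overcome); stops at 0 and 1.57.
- handle_grip (a point): Point on the axis of the red handle's grip bar, 79 mm above the table, 16 mm below the bar's top (bar 96 mm long along this point's y, 22 mm thick, 40 mm tall, on a black disc whose top is 55 mm above the table). Turns with the handle; +y points to the white nose.
- jug: Bystander: empty clear plastic jug, 104 mm wide, 160 mm tall, with a handle. Origin: centre of its underside.
- tumbler_clear: Bystander: empty clear tumbler, 72 mm wide, 100 mm tall. Origin: centre of its underside.
- tumbler_red: Bystander: empty red tumbler, 72 mm wide, 100 mm tall. Origin: centre of its underside.
- case: Bystander: black hard case lying flat, 160 x 220 x 85 mm. Origin: centre of its underside.
Things that resemble listed ones, but are neither listed nor needed, are in the scene too. Leave any orange or purple look-alike of the post_blue alone.

How it is judged:
On the way, in this order (a step that is already met when the one before it is completed fails the run):
1. the isolator is turned off (value of joint handle below 0.15 rad), for 0.3 s.
2. every elbow present sits fully down on the post of its colour, released, its outlet along the white line, with the isolator still off (y of elbow_red_outlet in the frame of post_red between -0.013 and 0.013 m and x of elbow_red_outlet in the frame of post_red above 0.06 m and horizontal distance between elbow_red and post_red below 0.006 m and distance between elbow_red and stub_red_seat below 0.007 m and angle between each of elbow_red, elbow_blue, elbow_green's own z axis and vertical below 0.12 rad and contact force between each of elbow_red, elbow_blue, elbow_green and the fingers below 0.1 N and y of elbow_blue_outlet in the frame of post_blue between -0.013 and 0.013 m and x of elbow_blue_outlet in the frame of post_blue above 0.06 m and horizontal distance between elbow_blue and post_blue below 0.006 m and distance between elbow_blue and stub_blue_seat below 0.007 m and y of elbow_green_outlet in the frame of post_green between -0.013 and 0.013 m and x of elbow_green_outlet in the frame of post_green above 0.06 m and horizontal distance between elbow_green and post_green below 0.006 m and distance between elbow_green and stub_green_seat below 0.007 m and value of joint handle below 0.15 rad), for 0.3 s.
3. the isolator is turned back on (value of joint handle above 1.42 rad), for 0.3 s.
At the end, for the whole second after the job is handed in: Each elbow present sits on its own colour's stub (within 6 mm of the axis, 7 mm of the shoulder, upright to 0.12 rad), outlet end within 13 mm (10 degrees) of the white line's direction, released, at rest; isolator on (over 1.42 rad) (y of elbow_red_outlet in the frame of post_red between -0.013 and 0.013 m and x of elbow_red_outlet in the frame of post_red above 0.06 m and horizontal distance between elbow_red and post_red below 0.006 m and distance between elbow_red and stub_red_seat below 0.007 m and angle between each of elbow_red, elbow_blue, elbow_green's own z axis and vertical below 0.12 rad and contact force between each of elbow_red, elbow_blue, elbow_green and the fingers below 0.1 N and linear speed of each of elbow_red, elbow_blue, elbow_green below 0.02 m/s and angular speed of each of elbow_red, elbow_blue, elbow_green below 0.1 rad/s and y of elbow_blue_outlet in the frame of post_blue between -0.013 and 0.013 m and x of elbow_blue_outlet in the frame of post_blue above 0.06 m and horizontal distance between elbow_blue and post_blue below 0.006 m and distance between elbow_blue and stub_blue_seat below 0.007 m and y of elbow_green_outlet in the frame of post_green between -0.013 and 0.013 m and x of elbow_green_outlet in the frame of post_green above 0.06 m and horizontal distance between elbow_green and post_green below 0.006 m and distance between elbow_green and stub_green_seat below 0.007 m and value of joint handle above 1.42 rad); the robot touches nothing.
It fails at once if the jug is moved by more than 50 mm or tipped (distance of jug from where it was at the start of the episode above 0.05 m or angle between jug's own z axis and vertical above 0.5 rad).
It fails at once if the clear tumbler is moved by more than 50 mm or tipped (distance of tumbler_clear from where it was at the start of the episode above 0.05 m or angle between tumbler_clear's own z axis and vertical above 0.5 rad).
It fails at once if the red tumbler is moved by more than 50 mm or tipped (distance of tumbler_red from where it was at the start of the episode above 0.05 m or angle between tumbler_red's own z axis and vertical above 0.5 rad).
It fails at once if the black case is moved by more than 50 mm or tipped (distance of case from where it was at the start of the episode above 0.05 m or angle between case's own z axis and vertical above 0.5 rad).
Of elbow_red, elbow_blue, elbow_green only 2 to 3 are there at a start; the rules pass over those that are not, and their reading is None.
At some moment in a run one of elbow_red, elbow_blue, elbow_green may be knocked a few centimetres aside while the robot is not near it.
It also fails if it takes over 210 s, if anything falls off the work surface, if the arm or the gripper's body presses on something with over 40 N, if the wrist force passes 120 N, or if a joint passes its speed limit or range.

## Working session

There is one attempt and no reset: what is moved stays moved. The work goes in short steps, Python scripts to look and compute and a tool call to move; the robot and the scene stay as the last step left them, time stands still between calls to the robot, and variables do not carry over. Pictures are saved under pics/ and viewed, about 12 in all and at most 16, crops included, and the job is handed in when it is done.

Besides the shell and the picture viewer there is one more tool, called after "Request:" as name([rows], argument=value, ...), one row to a line, values as JSON. send_rows: Moves the arm, as the interface text tells. Its arguments: {"type":"object","properties":{"motion":{"type":"array","items":{"type":"object","properties":{"dp":{"type":"array","items":{"type":"number"}},"rot":{"type":"array","items":{"type":"number"}},"grip":{"type":"number"}}}},"grip_force":{"type":"number"}},"required":["motion"]}

```bash
mkdir -p pics; cat > h.py <<'E'
import numpy as np, cv2
from bench import get_obs, imaging, hand_in
def grab(n,save=None):
    f=imaging.grab_frame(n)
    for k in("R","t","D","img"): f[k]=np.array(f[k])
    f["K"]=np.array([[f["fx"],0,f["cx"]],[0,f["fy"],f["cy"]],[0,0,1.]])
    if save: cv2.imwrite(f"pics/{save}.png",f["img"][:,:,::-1])
    return f
def ray(f,px,z):
    p=cv2.undistortPoints(np.array(px,float).reshape(-1,1,2),f["K"],f["D"].astype(float)).reshape(-1,2)
    d=np.c_[p,np.ones(len(p))]@f["R"]; c=-f["R"].T@f["t"]
    return (c+d*((z-c[2])/d[:,2])[:,None])
def proj(f,X):
    return cv2.projectPoints(np.array(X,float).reshape(-1,1,3),cv2.Rodrigues(f["R"])[0],f["t"].astype(float),f["K"],f["D"].astype(float))[0].reshape(-1,2)
E
python3 - <<'E'
from h import *
o=get_obs(); print({k:np.round(v,3) for k,v in o.items()})
a=grab("top","top0");b=grab("scene","scene0")
for f in(a,b): print(f["fx"],(-f["R"].T@f["t"]).round(3)); print(f["R"].round(2))
E
```

```text
{'clock': np.float64(0.0), 'joints': array([ 1.207,  0.478,  0.022,  1.556, -0.011,  1.109, -0.083]), 'qvel': array([ 0.002, -0.   ,  0.001,  0.001, -0.   , -0.001, -0.001]), 'tau': array([-1.0000e-03, -5.9646e+01,  1.6080e+00, -2.8120e+01,  1.2000e-02,
        1.0000e-02,  0.0000e+00]), 'tcp_pos': array([ 0.171, -0.652,  0.23 ]), 'orientation': array([-2.486e+00,  1.919e+00,  2.000e-03]), 'contact_force': array([-0.296,  0.259, -0.431]), 'moment': array([-0.002,  0.031,  0.003]), 'grip_width': np.float64(0.085)}
426.0788037466883 [0.366 0.046 1.633]
[[ 0.02 -1.    0.02]
 [-1.   -0.02 -0.08]
 [ 0.08 -0.02 -1.  ]]
397.93328964254226 [ 1.194 -0.436  1.181]
[[ 0.58  0.82 -0.01]
 [ 0.65 -0.46 -0.61]
 [-0.5   0.35 -0.79]]
```

View pics/top0.png

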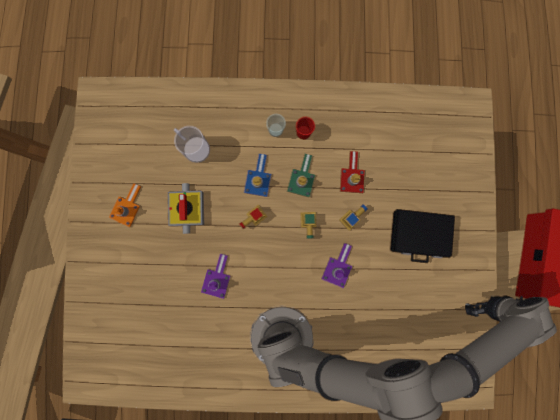

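View pics/scene0.png

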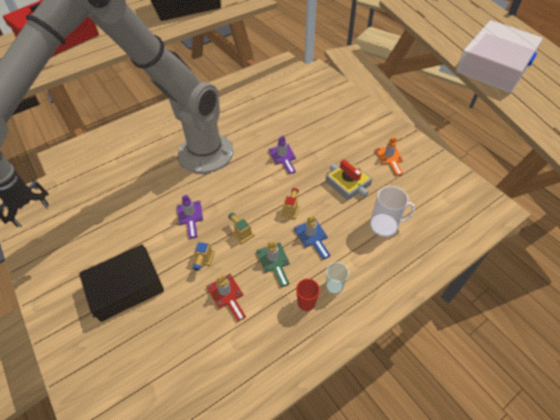

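Top view: the blue post is at (258,182), green at (302,180) and red at (353,180). The red elbow is at (255,216), green at (309,222) and blue at (353,217), and the isolator is at (186,208). The look-alike posts are orange at (125,210) and purple at (217,280) and (338,270), so I leave those alone. Next I enlarge a crop and measure.

```bash
cat > m.py <<'E'
from h import *
def masks(img):
    h=cv2.cvtColor(img,cv2.COLOR_RGB2HSV); H,S,V=cv2.split(h)
    return {"red":((H<6)|(H>173))&(S>170)&(V>70),"blue":(H>105)&(H<122)&(S>130)&(V>50),"green":(H>60)&(H<95)&(S>90)&(V>30),"yellow":(H>24)&(H<33)&(S>180)&(V>150),
     "white":(S<60)&(V>190)}
def blobs(m,amin=8):
    n,l,s,c=cv2.connectedComponentsWithStats(m.astype(np.uint8))
    return [(s[i,4],c[i],l==i) for i in range(1,n) if s[i,4]>=amin]
E
python3 - <<'E'
from m import *
f=grab("top")
i=f["img"]; c=i[120:310,110:380]; cv2.imwrite("pics/crop1.png",cv2.resize(c,(800,563),interpolation=cv2.INTER_CUBIC)[:,:,::-1])
for k,m in masks(i).items():
    m[:, :110]=0; m[:,380:]=0;m[:115]=0;m[310:]=0
    for a,p,_ in blobs(m): print(k,a,p.round(1),ray(f,p,0.0)[0].round(3),ray(f,p,.066)[0].round(3))
E
```

```text
red 315 [304.6 127. ] [ 0.81  -0.076  0.   ] [ 0.792 -0.071  0.066]
red 392 [351.6 177.6] [ 0.614 -0.262  0.   ] [ 0.604 -0.25   0.066]
red 137 [182.4 208.4] [0.479 0.39  0.   ] [0.475 0.376 0.066]
red 72 [255.9 213.9] [0.464 0.106 0.   ] [0.46  0.104 0.066]
red 12 [241.9 225. ] [0.421 0.159 0.   ] [0.418 0.154 0.066]
blue 361 [257.7 180.6] [0.594 0.102 0.   ] [0.584 0.1   0.066]
blue 11 [364.3 207.2] [ 0.5   -0.313  0.   ] [ 0.494 -0.298  0.066]
blue 68 [352.3 219. ] [ 0.453 -0.266  0.   ] [ 0.45  -0.253  0.066]
green 14 [303.5 161.5] [ 0.673 -0.073  0.   ] [ 0.66  -0.069  0.066]
green 298 [300.9 182.6] [ 0.59  -0.065  0.   ] [ 0.581 -0.06   0.066]
green 64 [309.5 218.5] [ 0.451 -0.1    0.   ] [ 0.448 -0.094  0.066]
green 8 [309.6 236.4] [ 0.383 -0.102  0.   ] [ 0.382 -0.096  0.066]
yellow 255 [177.5 209.9] [0.473 0.408 0.   ] [0.468 0.394 0.066]
yellow 36 [193.3 194.8] [0.533 0.35  0.   ] [0.526 0.337 0.066]
```

View pics/crop1.png

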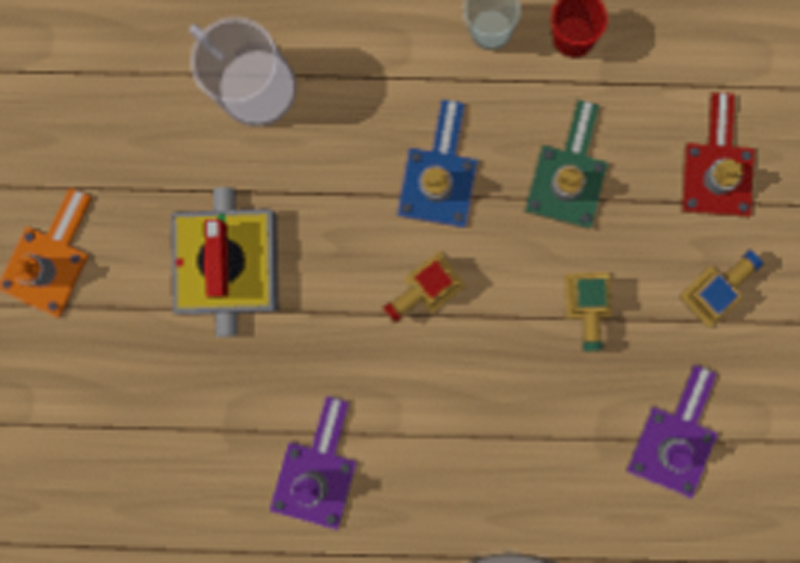

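The handle nose is at the green dot (on) and points along world +x, with the red dot at +y, so off is a 90° counter-clockwise turn. Red, blue and green elbows are all present. I move above the isolator, jaws along y.

Request:
send_rows([
  {"dp": [0.046,0.034,0.01],"rot": [0,0,-0.045],"grip": 0.085},
  {"dp": [0.046,0.034,0.01],"rot": [0,0,-0.045],"grip": 0.085},
  {"dp": [0.046,0.034,0.01],"rot": [0,0,-0.045],"grip": 0.085},
  {"dp": [0.046,0.034,0.01],"rot": [0,0,-0.045],"grip": 0.085},
  {"dp": [0.046,0.034,0.01],"rot": [0,0,-0.045],"grip": 0.085},
  {"dp": [0.046,0.034,0.0],"rot": [0,0,-0.045],"grip": 0.085},
  {"dp": [0.012,0.05,0],"rot": [0,0,0],"grip": 0.085},
  {"dp": [0.012,0.05,0],"rot": [0,0,0],"grip": 0.085},
  {"dp": [0.012,0.05,0],"rot": [0,0,0],"grip": 0.085},
  {"dp": [0.012,0.05,0],"rot": [0,0,0],"grip": 0.085},
  {"dp": [0.012,0.05,0],"rot": [0,0,0],"grip": 0.085},
  {"dp": [0.012,0.05,0],"rot": [0,0,0],"grip": 0.085},
  {"dp": [0.012,0.05,0],"rot": [0,0,0],"grip": 0.085},
  {"dp": [0.012,0.05,0],"rot": [0,0,0],"grip": 0.085},
  {"dp": [0.012,0.05,0],"rot": [0,0,0],"grip": 0.085},
])

```text
clock: 2.02
tcp_pos: [0.5585, 0.0212, 0.2781]
orientation: [2.184, -2.258, -0.009]
contact_force: [1.2, -0.6, 0.3]
grip_width: 0.0847
```

Request:
send_rows([
  {"dp": [-0.011,0.043,0],"rot": [0,0,0],"grip": 0.085},
  {"dp": [-0.011,0.043,0],"rot": [0,0,0],"grip": 0.085},
  {"dp": [-0.011,0.043,0],"rot": [0,0,0],"grip": 0.085},
  {"dp": [-0.011,0.043,0],"rot": [0,0,0],"grip": 0.085},
  {"dp": [-0.011,0.043,0],"rot": [0,0,0],"grip": 0.085},
  {"dp": [-0.011,0.043,0],"rot": [0,0,0],"grip": 0.085},
  {"dp": [-0.011,0.043,0],"rot": [0,0,0],"grip": 0.085},
  {"dp": [-0.01,0.043,0],"rot": [0,0,0],"grip": 0.085},
  {"dp": [0,0,0],"rot": [0,0,0],"grip": 0.085},
])

```text
clock: 3.15
tcp_pos: [0.4653, 0.3802, 0.2759]
orientation: [2.19, -2.249, -0.014]
contact_force: [-0.0, -0.4, -0.1]
grip_width: 0.0849
```

```bash
cat >> m.py <<'E'
def yaw():
    o=get_obs(); R=cv2.Rodrigues(np.array(o["orientation"],float))[0]; return np.array(o["tcp_pos"]).round(4),np.degrees(np.arctan2(R[1,0],R[0,0])).round(1),np.round(R[:,2],3)
E
python3 - <<'E'
from m import *
f=grab("wrist","w1"); i=f["img"]
print(yaw(),get_obs()["joints"].round(2),(-f["R"].T@f["t"]).round(3),f["fx"])
print(f["R"].round(2))
for k in("red","white"):
  for a,p,m in blobs(masks(i)[k],40):
    ys,xs=np.nonzero(m); r=cv2.minAreaRect(np.c_[xs,ys].astype(np.float32))
    print(k,a,p.round(),ray(f,p,.095)[0].round(3),ray(f,cv2.boxPoints(r),.095)[:,:2].round(3).tolist())
E
```

```text
(array([0.4666, 0.3778, 0.2757]), np.float64(-91.7), array([-0.007,  0.003, -1.   ])) [-0.42  0.36 -0.46  1.66  0.16  1.17 -2.52] [0.54  0.377 0.419] 337.0812296472427
[[-0.03 -1.   -0.01]
 [-0.96  0.02  0.29]
 [-0.29  0.01 -0.96]]
red 1743 [290. 170.] [0.479 0.375 0.095] [[0.529, 0.389], [0.53, 0.367], [0.437, 0.361], [0.435, 0.385]]
red 1029 [541. 173.] [0.47  0.129 0.095] [[0.472, 0.153], [0.493, 0.127], [0.468, 0.104], [0.447, 0.13]]
red 48 [241. 163.] [0.487 0.422 0.095] [[0.489, 0.427], [0.492, 0.42], [0.486, 0.418], [0.483, 0.425]]
red 228 [480. 206.] [0.439 0.185 0.095] [[0.443, 0.198], [0.451, 0.192], [0.434, 0.173], [0.426, 0.18]]
white 46 [544.   4.] [0.618 0.154 0.095] [[0.615, 0.157], [0.622, 0.156], [0.621, 0.152], [0.614, 0.153]]
white 333 [107. 111.] [0.539 0.545 0.095] [[0.514, 0.558], [0.564, 0.537], [0.562, 0.532], [0.513, 0.553]]
white 171 [287. 130.] [0.518 0.377 0.095] [[0.525, 0.383], [0.525, 0.372], [0.51, 0.373], [0.51, 0.383]]
```

View pics/w1.png

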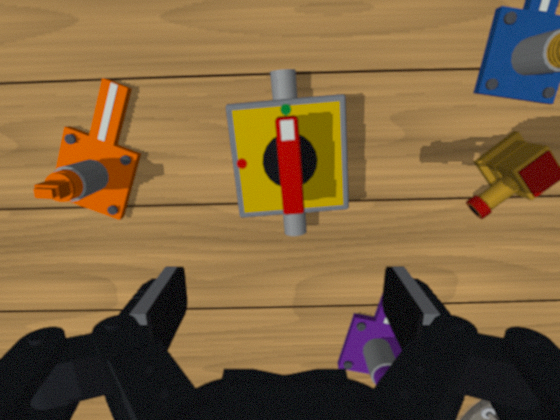

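Request:
send_rows([
  {"dp": [0.005,-0.001,-0.04],"rot": [0,0,0.035],"grip": 0.06},
  {"dp": [0.005,-0.001,-0.04],"rot": [0,0,0.035],"grip": 0.06},
  {"dp": [0.005,0,-0.04],"rot": [0,0,0],"grip": 0.06},
  {"dp": [0,0,-0.04],"rot": [0,0,0],"grip": 0.06},
  {"dp": [0,0,-0.03],"rot": [0,0,0],"grip": 0.06},
  {"dp": [0,0,-0.02],"rot": [0,0,0],"grip": 0.06},
  {"dp": [0,0,0],"rot": [0,0,0],"grip": 0.06},
], grip_force=40)

```text
clock: 4.08
tcp_pos: [0.4881, 0.3642, 0.0599]
orientation: [2.251, -2.186, 0.0]
contact_force: [0.2, -0.2, 0.8]
grip_width: 0.06
```

Request:
send_rows([
  {"dp": [-0.005,0.011,0.004],"rot": [0,0,0],"grip": 0.06},
  {"dp": [0,0,0],"rot": [0,0,0],"grip": 0.06},
])

```text
clock: 4.32
tcp_pos: [0.4841, 0.3771, 0.0666]
orientation: [2.253, -2.189, 0.0]
contact_force: [-0.4, 0.6, 0.8]
grip_width: 0.06
```

```bash
python3 - <<'E'
from m import *
print(yaw(),get_obs()["joints"].round(2))
E
```

```text
(array([0.4841, 0.3771, 0.0666]), np.float64(-88.4), array([-0., -0., -1.])) [-0.47  0.6  -0.4   1.81  0.31  0.79 -2.57]
```

Close and turn 90° counter-clockwise.

Request:
send_rows([
  {"dp": [0,0,0],"rot": [0,0,0],"grip": 0.0},
  {"dp": [0,0,0],"rot": [0,0,0],"grip": 0.0},
  {"dp": [0,0,0],"rot": [0,0,0],"grip": 0.0},
  {"dp": [0,0,0],"rot": [0,0,0],"grip": 0.0},
  {"dp": [0,0,0],"rot": [0,0,0.13],"grip": 0.0},
  {"dp": [0,0,0],"rot": [0,0,0.13],"grip": 0.0},
  {"dp": [0,0,0],"rot": [0,0,0.13],"grip": 0.0},
  {"dp": [0,0,0],"rot": [0,0,0.13],"grip": 0.0},
  {"dp": [0,0,0],"rot": [0,0,0.13],"grip": 0.0},
  {"dp": [0,0,0],"rot": [0,0,0.13],"grip": 0.0},
  {"dp": [0,0,0],"rot": [0,0,0.13],"grip": 0.0},
  {"dp": [0,0,0],"rot": [0,0,0.13],"grip": 0.0},
  {"dp": [0,0,0],"rot": [0,0,0.13],"grip": 0.0},
  {"dp": [0,0,0],"rot": [0,0,0.13],"grip": 0.0},
], grip_force=40)

```text
clock: 6.08
tcp_pos: [0.4821, 0.3787, 0.0687]
orientation: [-3.123, 0.319, 0.006]
contact_force: [-1.7, -0.3, 1.0]
grip_width: 0.0214
```

```bash
python3 - <<'E'
from m import *
print(yaw(),get_obs()["joints"].round(2),get_obs()["moment"])
E
```

```text
(array([0.4821, 0.3787, 0.0687]), np.float64(-11.7), array([-0.003,  0.003, -1.   ])) [-0.25  0.68 -0.71  1.8   0.56  0.88 -1.42] [-0.39204083  0.00189584  0.11257865]
```

Request:
send_rows([
  {"dp": [0,0,0],"rot": [0,0,0.12],"grip": 0.0},
  {"dp": [0,0,0],"rot": [0,0,0.1],"grip": 0.0},
  {"dp": [0,0,0],"rot": [0,0,0],"grip": 0.0},
  {"dp": [0,0,0],"rot": [0,0,0],"grip": 0.06},
  {"dp": [0,0,0],"rot": [0,0,0],"grip": 0.06},
  {"dp": [0,0,0],"rot": [0,0,0],"grip": 0.06},
  {"dp": [0,0,0.04],"rot": [0,0,0],"grip": 0.085},
  {"dp": [0,0,0.05],"rot": [0,0,0],"grip": 0.085},
  {"dp": [0,0,0.05],"rot": [0,0,0],"grip": 0.085},
  {"dp": [0,0,0.04],"rot": [0,0,0],"grip": 0.085},
  {"dp": [0,0,0.0],"rot": [0,0,0],"grip": 0.085},
], grip_force=40)

```text
clock: 7.45
tcp_pos: [0.4809, 0.3795, 0.2539]
orientation: [-3.137, -0.025, 0.008]
contact_force: [0.0, -0.0, -0.9]
grip_width: 0.0851
```

```bash
python3 - <<'E'
from m import *
print(yaw(),get_obs()["joints"].round(2))
f=grab("top","t2"); i=f["img"]
cv2.imwrite("pics/t2c.png",cv2.resize(i[170:260,140:240],None,fx=4,fy=4,interpolation=cv2.INTER_CUBIC)[:,:,::-1])
f=grab("wrist","w2"); i=f["img"]
for k in("red","white"):
  for a,p,m in blobs(masks(i)[k],40):
    ys,xs=np.nonzero(m); r=cv2.minAreaRect(np.c_[xs,ys].astype(np.float32))
    print(k,a,p.round(),ray(f,p,.095)[0].round(3),ray(f,cv2.boxPoints(r),.095)[:,:2].round(3).tolist())
E
```

```text
(array([0.4809, 0.3795, 0.2539]), np.float64(0.9), array([-0.005,  0.004, -1.   ])) [-0.12  0.5  -0.89  1.64  0.4   1.2  -1.09]
red 64 [284. 131.] [0.479 0.433 0.095] [[0.476, 0.436], [0.482, 0.436], [0.482, 0.429], [0.476, 0.429]]
red 1944 [287. 197.] [0.482 0.374 0.095] [[0.468, 0.424], [0.49, 0.425], [0.496, 0.329], [0.472, 0.328]]
red 164 [237. 356.] [0.432 0.196 0.095] [[0.419, 0.193], [0.436, 0.21], [0.444, 0.2], [0.427, 0.182]]
white 140 [285. 156.] [0.48  0.411 0.095] [[0.475, 0.418], [0.484, 0.418], [0.484, 0.404], [0.475, 0.404]]
white 70 [114. 280.] [0.311 0.284 0.095] [[0.295, 0.287], [0.296, 0.29], [0.327, 0.282], [0.326, 0.279]]
```

View pics/w2.png

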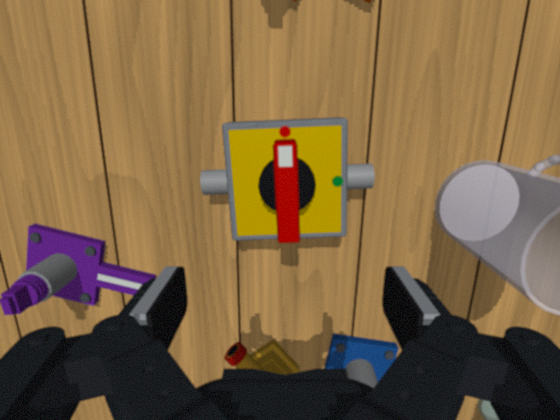

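The isolator is off, nose at the red dot (285,131). Now to above the red elbow.

Request:
send_rows([
  {"dp": [-0.003,-0.039,0],"rot": [0,0,0.1],"grip": 0.085},
  {"dp": [-0.003,-0.039,0],"rot": [0,0,0.1],"grip": 0.085},
  {"dp": [-0.003,-0.039,0],"rot": [0,0,0.1],"grip": 0.085},
  {"dp": [-0.003,-0.039,0],"rot": [0,0,0.1],"grip": 0.085},
  {"dp": [-0.003,-0.039,0],"rot": [0,0,0.1],"grip": 0.085},
  {"dp": [-0.003,-0.039,0],"rot": [0,0,0.1],"grip": 0.085},
  {"dp": [-0.003,-0.039,0],"rot": [0,0,0.1],"grip": 0.085},
  {"dp": [0,0,0],"rot": [0,0,0],"grip": 0.085},
])

```text
clock: 8.55
tcp_pos: [0.4509, 0.0915, 0.2371]
orientation: [2.925, 1.129, -0.048]
contact_force: [-0.1, 0.3, 0.1]
grip_width: 0.0849
```

```bash
cat >> m.py <<'E'
def elbow(color,near,f=None,n="wrist"):
    f=f or grab(n); out=[]
    m0=masks(f["img"])[color]
    for a,p,m in blobs(m0,6):
        c=ray(f,p,.066)[0][:2]
        if np.linalg.norm(c-near)<.12:
            ys,xs=np.nonzero(m); r=cv2.minAreaRect(np.c_[xs,ys].astype(np.float32)); b=ray(f,cv2.boxPoints(r),.066)[:,:2]
            e=b[1]-b[0]; print(color,a,p.round(),"z66",c.round(4),"z44",ray(f,p,.044)[0][:2].round(4),"sides",np.linalg.norm(b[1]-b[0]).round(3),np.linalg.norm(b[2]-b[1]).round(3),"edge",np.degrees(np.arctan2(e[1],e[0])).round(1)%90)
            out.append((a,c,ray(f,p,.044)[0][:2]))
    if len(out)>1:
        out.sort(key=lambda q:-q[0]); d=out[1][2]-out[0][1]; print("psi",np.degrees(np.arctan2(d[1],d[0])).round(1),"len",np.linalg.norm(d).round(3))
    return f
E
python3 - <<'E'
from m import *
print(yaw(),get_obs()["joints"].round(2))
f=elbow("red",[.46,.104]); cv2.imwrite("pics/w3.png",f["img"][:,:,::-1])
E
```

```text
(array([0.4509, 0.0915, 0.2371]), np.float64(42.2), array([-0.027, -0.017, -1.   ])) [ 0.63  0.31 -1.13  1.97  0.31  1.09  0.1 ]
red 298 [314. 114.] z66 [0.4205 0.157 ] z44 [0.4216 0.1576] sides 0.011 0.023 edge 38.80000000000001
red 1245 [309. 186.] z66 [0.4629 0.1063] z44 [0.4669 0.1035] sides 0.034 0.034 edge 38.80000000000001
psi 128.9 len 0.066
```

View pics/w3.png

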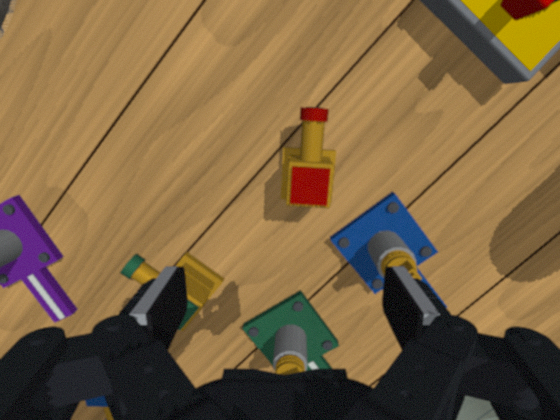

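Red elbow: hub (0.463,0.106), outlet at 129°. I correct the tilt and yaw, and partly descend.

Request:
send_rows([
  {"dp": [0.012,0.015,-0.03],"rot": [0.017,-0.027,-0.06],"grip": 0.085},
  {"dp": [0,0,-0.04],"rot": [0,0,0],"grip": 0.085},
  {"dp": [0,0,-0.04],"rot": [0,0,0],"grip": 0.085},
  {"dp": [0,0,0],"rot": [0,0,0],"grip": 0.085},
])

```text
clock: 9.1
tcp_pos: [0.4621, 0.1135, 0.1232]
orientation: [-2.957, -1.042, -0.002]
contact_force: [-0.8, -0.8, 0.7]
grip_width: 0.0847
```

```bash
python3 - <<'E'
from m import *
print(yaw(),get_obs()["joints"].round(2))
f=elbow("red",[.46,.104])
E
```

```text
(array([0.4621, 0.1135, 0.1232]), np.float64(38.8), array([-0.001,  0.006, -1.   ])) [ 0.44  0.47 -0.98  2.07  0.52  0.86 -0.17]
red 748 [278. 131.] z66 [0.4213 0.1584] z44 [0.4219 0.1573] sides 0.023 0.011 edge 38.8
red 2821 [278. 237.] z66 [0.4627 0.1065] z44 [0.4677 0.0996] sides 0.034 0.036 edge 38.8
psi 128.8 len 0.065
```

Request:
send_rows([
  {"dp": [0.001,-0.007,-0.03],"rot": [-0.005,0,0],"grip": 0.085},
  {"dp": [0,0,-0.03],"rot": [0,0,0],"grip": 0.085},
  {"dp": [0,0,-0.025],"rot": [0,0,0],"grip": 0.085},
  {"dp": [0,0,-0.01],"rot": [0,0,0],"grip": 0.085},
  {"dp": [0,0,0],"rot": [0,0,0],"grip": 0.085},
])

```text
clock: 9.78
tcp_pos: [0.4714, 0.1123, 0.0358]
orientation: [-2.962, -1.044, -0.027]
contact_force: [-0.9, -0.2, -0.0]
grip_width: 0.0851
```

Request:
send_rows([
  {"dp": [-0.0085,-0.006,-0.008],"rot": [0,0,0],"grip": 0.085},
  {"dp": [0,0,0],"rot": [0,0,0],"grip": 0.085},
])

```text
clock: 10.02
tcp_pos: [0.4635, 0.1062, 0.0292]
orientation: [2.963, 1.043, 0.032]
contact_force: [0.0, 0.6, -0.9]
grip_width: 0.0851
```

```bash
python3 - <<'E'
from m import *
print(yaw(),get_obs()["joints"].round(2))
E
```

```text
(array([0.4635, 0.1062, 0.0292]), np.float64(38.8), array([ 0.019,  0.007, -1.   ])) [ 0.31  0.6  -0.82  2.14  0.73  0.68 -0.34]
```

Request:
send_rows([
  {"dp": [0,0,-0.002],"rot": [-0.007,0.019,0],"grip": 0.085},
  {"dp": [0,0,0],"rot": [0,0,0],"grip": 0.0},
  {"dp": [0,0,0],"rot": [0,0,0],"grip": 0.0},
  {"dp": [0,0,0],"rot": [0,0,0],"grip": 0.0},
  {"dp": [0,0,0],"rot": [0,0,0],"grip": 0.0},
  {"dp": [0,0,0],"rot": [0,0,0],"grip": 0.0},
], grip_force=60)

```text
clock: 10.78
tcp_pos: [0.4644, 0.1062, 0.0281]
orientation: [2.963, 1.042, 0.0]
contact_force: [-1.1, -0.1, 0.5]
grip_width: 0.0429
```

```bash
python3 - <<'E'
from m import *
print(yaw(),get_obs()["joints"].round(2),get_obs()["grip_width"])
E
```

```text
(array([0.4644, 0.1062, 0.0281]), np.float64(38.8), array([ 0.   , -0.001, -1.   ])) [ 0.31  0.62 -0.83  2.13  0.72  0.7  -0.33] 0.04288567219754841
```

Gripped (43 mm). Lift and hover beside the red post, at x−0.10, to view its stub.

Request:
send_rows([
  {"dp": [0,0,0.03],"rot": [0,0,0],"grip": 0.0},
  {"dp": [0,0,0.05],"rot": [0,0,0],"grip": 0.0},
  {"dp": [0,0,0.05],"rot": [0,0,0],"grip": 0.0},
  {"dp": [0,0,0.05],"rot": [0,0,0],"grip": 0.0},
  {"dp": [0,0,0.04],"rot": [0,0,0],"grip": 0.0},
  {"dp": [0.004,-0.041,0],"rot": [0,0,-0.075],"grip": 0.0},
  {"dp": [0.004,-0.041,0],"rot": [0,0,-0.075],"grip": 0.0},
  {"dp": [0.004,-0.041,0],"rot": [0,0,-0.075],"grip": 0.0},
  {"dp": [0.004,-0.041,0],"rot": [0,0,-0.075],"grip": 0.0},
  {"dp": [0.004,-0.041,0],"rot": [0,0,-0.075],"grip": 0.0},
  {"dp": [0.004,-0.041,0],"rot": [0,0,-0.075],"grip": 0.0},
  {"dp": [0.004,-0.041,0],"rot": [0,0,-0.075],"grip": 0.0},
  {"dp": [0.004,-0.041,0],"rot": [0,0,-0.075],"grip": 0.0},
  {"dp": [0.004,-0.041,0],"rot": [0,0,-0.075],"grip": 0.0},
  {"dp": [0,0,0],"rot": [0,0,0],"grip": 0.0},
  {"dp": [0,0,0],"rot": [0,0,0],"grip": 0.0},
])

```text
clock: 12.78
tcp_pos: [0.4904, -0.2744, 0.2464]
orientation: [-3.137, 0.024, 0.021]
contact_force: [0.3, 0.7, -3.0]
grip_width: 0.0432
```

```bash
python3 - <<'E'
from m import *
print(yaw(),get_obs()["joints"].round(2),get_obs()["grip_width"])
f=grab("wrist","w4")
E
```

```text
(array([ 0.4904, -0.2744,  0.2464]), np.float64(-0.9), array([-0.013,  0.005, -1.   ])) [ 1.03  0.39 -0.81  1.76  0.31  1.13  0.11] 0.04319953704201815
```

View pics/w4.png

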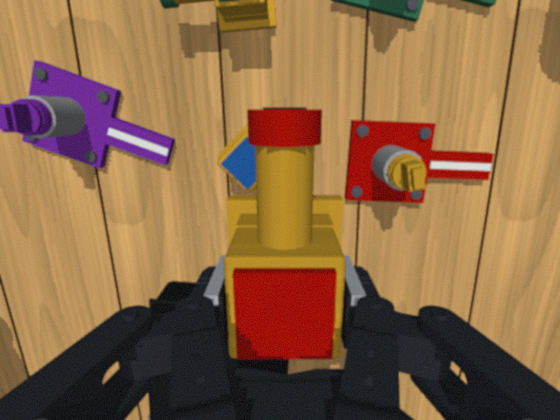

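```bash
cat >> m.py <<'E'
def post(color,near,f,name=None):
    M=masks(f["img"]); m=M[color].astype(np.uint8)
    q=proj(f,[[near[0],near[1],.012]])[0]; box=np.zeros_like(m); s=75; x,y=q.astype(int); box[max(0,y-s):y+s,max(0,x-s):x+s]=1
    cs,_=cv2.findContours(m*box,cv2.RETR_EXTERNAL,cv2.CHAIN_APPROX_NONE); c=max(cs,key=cv2.contourArea)
    fl=np.zeros_like(m); cv2.drawContours(fl,[cv2.convexHull(c)],-1,1,-1)
    fl=cv2.drawContours(np.zeros_like(m),[c],-1,1,-1)
    fl=cv2.morphologyEx(fl,cv2.MORPH_CLOSE,np.ones((25,25),np.uint8)); fl=cv2.morphologyEx(fl,cv2.MORPH_OPEN,cv2.getStructuringElement(cv2.MORPH_ELLIPSE,(45,45)))
    c=max(cv2.findContours(fl,cv2.RETR_EXTERNAL,cv2.CHAIN_APPROX_NONE)[0],key=cv2.contourArea).reshape(-1,2)
    r=cv2.minAreaRect((ray(f,c,.012)[:,:2]*1000).astype(np.float32)); ctr=np.array(r[0])/1000
    print(color,"foot",ctr.round(4),"size",np.round(r[1],1),"edge",round(r[2]%90,1))
    for a,p,mm in blobs(M["white"],25):
        w=ray(f,p,.0125)[0][:2]
        if np.linalg.norm(w-near)<.14:
            ys,xs=np.nonzero(mm); W=ray(f,np.c_[xs,ys],.0125)[:,:2]
            v=np.linalg.svd(W-W.mean(0))[2][0] if len(W)<3000 else [0,0]
            d=W.mean(0)-ctr; v=v*np.sign(v@d); print("line",a,w.round(4),"dir",np.degrees(np.arctan2(v[1],v[0])).round(1),"from foot",np.degrees(np.arctan2(d[1],d[0])).round(1))
    q=proj(f,[[*ctr,.09]])[0]; print("stub px",q.round())
    if name:
        x,y=np.maximum(q.astype(int),40); cv2.imwrite(f"pics/{name}.png",cv2.resize(f["img"][y-40:y+40,x-40:x+40],(480,480),interpolation=cv2.INTER_CUBIC)[:,:,::-1]); print("crop origin",x-40,y-40,"x6")
E
python3 - <<'E'
from m import *
f=grab("wrist"); post("red",np.array([.60,-.262]),f,"c5")
E
```

```text
Traceback (most recent call last):
  File "m.py", line 30, in post
    c=max(cv2.findContours(fl,cv2.RETR_EXTERNAL,cv2.CHAIN_APPROX_NONE)[0],key=cv2.contourArea).reshape(-1,2)
      ~~~^^^^^^^^^^^^^^^^^^^^^^^^^^^^^^^^^^^^^^^^^^^^^^^^^^^^^^^^^^^^^^^^^^^^^^^^^^^^^^^^^^^^^
ValueError: max() iterable argument is empty
```

```bash
sed -i '/fl=np.zeros_like(m); cv2.drawContours/d; s/np.ones((25,25),np.uint8)/np.ones((41,41),np.uint8)/; s/(45,45)/(39,39)/' m.py
python3 - <<'E'
from m import *
f=grab("wrist"); 
M=masks(f["img"])["red"]; print([(a,p.round()) for a,p,_ in blobs(M,30)], proj(f,[[.6,-.262,.012]]))
post("red",np.array([.60,-.262]),f,"c5")
E
```

```text
[(np.int32(2530), array([284., 127.])), (np.int32(4821), array([398., 158.])), (np.int32(8768), array([284., 313.]))] [[384.08020751 163.84336612]]
red foot [ 0.6096 -0.2606] size [ 88.8 100. ] edge 87.5
line 424 [ 0.686  -0.2645] dir -3.0 from foot -2.9
stub px [418. 176.]
crop origin 378 135 x6
```

View pics/c5.png

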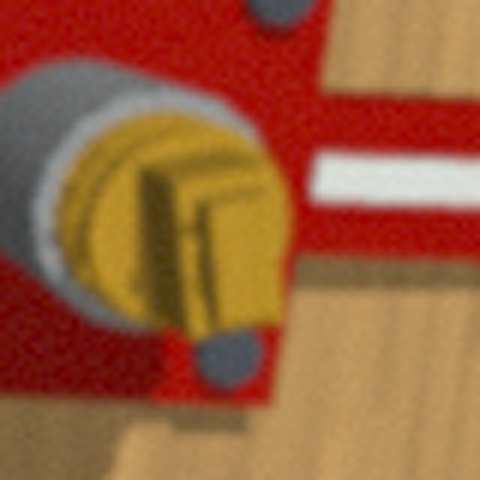

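```bash
python3 - <<'E'
from m import *
f=grab("wrist")
o=np.array([378,135])
P=lambda l,z: ray(f,np.array(l)/6+o,z)[:,:2]
print("shoulder c",P([(172,222)],.077).round(4)); print("tip c",P([(245,268)],.102).round(4))
for e,z in(([(205,205),(213,335)],.102),([(147,170),(165,318)],.096),([(172,190),(190,335)],.096)):
    w=P(e,z); d=w[0]-w[1]; print(np.degrees(np.arctan2(d[1],d[0])).round(1),np.linalg.norm(d).round(4))
print(yaw()); h=lambda b:None
# held elbow: cap centre & yaw, from wrist
z=get_obs()["tcp_pos"][2]-.028
for a,p,m in blobs(masks(f["img"])["red"],1000): print(a,p.round(),ray(f,p,z+.066)[0].round(4),ray(f,p,z+.044)[0].round(4))
E
```

```text
shoulder c [[ 0.6038 -0.2594]]
tip c [[ 0.6061 -0.2617]]
98.7 0.0194
101.6 0.0226
101.9 0.0223
(array([ 0.4907, -0.2742,  0.2471]), np.float64(-0.8), array([-0.012,  0.004, -1.   ]))
2524 [284. 127.] [ 0.4921 -0.2071  0.2851] [ 0.4918 -0.2081  0.2631]
4820 [397. 159.] [ 0.5274 -0.2171  0.2851] [ 0.5345 -0.2202  0.2631]
8763 [284. 313.] [ 0.4912 -0.2722  0.2851] [ 0.4907 -0.2869  0.2631]
```

The red stub tang lies at about 100°, mark at −3°, axis at (0.605,−0.260), so the start angle is about 1.8 rad, which is consistent. Move over it with the outlet at about 100°.

Request:
send_rows([
  {"dp": [0.028,0.003,0],"rot": [-0.004,-0.012,0.047],"grip": 0.0},
  {"dp": [0.028,0.003,0],"rot": [0,0,0.047],"grip": 0.0},
  {"dp": [0.028,0.003,0],"rot": [0,0,0.047],"grip": 0.0},
  {"dp": [0.028,0.003,-0.03],"rot": [0,0,0.047],"grip": 0.0},
  {"dp": [0,0,-0.03],"rot": [0,0,0],"grip": 0.0},
  {"dp": [0,0,-0.03],"rot": [0,0,0],"grip": 0.0},
  {"dp": [0,0,0],"rot": [0,0,0],"grip": 0.0},
  {"dp": [0,0,0],"rot": [0,0,0],"grip": 0.0},
])

```text
clock: 13.98
tcp_pos: [0.6081, -0.2557, 0.1579]
orientation: [3.125, 0.296, 0.006]
contact_force: [0.2, -0.8, -2.8]
grip_width: 0.0434
```

```bash
cat >> m.py <<'E'
def held(color,f=None,off=.028):
    f=f or grab("wrist"); z=get_obs()["tcp_pos"][2]-off
    l=sorted(blobs(masks(f["img"])[color],800),key=lambda b:-b[0])
    cap=[b for b in l if b[1][1]>230 and abs(b[1][0]-284)<40]; ring=[b for b in l if b[1][1]<200 and abs(b[1][0]-284)<40]
    if cap: c=ray(f,cap[0][1],z+.066)[0]; print("held cap",c.round(4))
    if ring: r=ray(f,ring[0][1],z+.044+.009)[0]; d=(r-c)[:2]; print("ring",r.round(4),"psi",np.degrees(np.arctan2(d[1],d[0])).round(1))
    return f
E
python3 - <<'E'
from m import *
print(yaw(),get_obs()["joints"].round(2)); held("red")
E
```

```text
(array([ 0.6081, -0.2557,  0.1579]), np.float64(10.8), array([ 0.004, -0.002, -1.   ])) [ 0.83  0.64 -0.77  1.63  0.5   1.07  0.11]
held cap [ 0.6076 -0.2536  0.1959]
ring [ 0.5926 -0.1949  0.1829] psi 104.4
```

Request:
send_rows([
  {"dp": [-0.0025,-0.0065,-0.01],"rot": [0,0,0],"grip": 0.0},
  {"dp": [0,0,-0.01],"rot": [0,0,0],"grip": 0.0},
  {"dp": [0,0,0],"rot": [0,0,0],"grip": 0.0},
])

```text
clock: 14.4
tcp_pos: [0.6059, -0.2638, 0.1389]
orientation: [3.123, 0.293, 0.01]
contact_force: [0.6, 0.9, -3.5]
grip_width: 0.0438
```

Request:
send_rows([
  {"dp": [-0.0003,0.0015,-0.008],"rot": [0,0,0],"grip": 0.0},
  {"dp": [0,0,-0.008],"rot": [0,0,0],"grip": 0.0},
  {"dp": [0,0,-0.007],"rot": [0,0,0],"grip": 0.0},
  {"dp": [0,0,0],"rot": [0,0,0],"grip": 0.0},
])

```text
clock: 14.9
tcp_pos: [0.6055, -0.2619, 0.1142]
orientation: [3.123, 0.294, 0.01]
contact_force: [0.1, 0.3, -2.1]
grip_width: 0.0438
```

Request:
send_rows([
  {"dp": [0,0,-0.006],"rot": [0,0,0],"grip": 0.0},
  {"dp": [0,0,-0.004],"rot": [0,0,0],"grip": 0.0},
  {"dp": [0,0,0],"rot": [0,0,0],"grip": 0.0},
])

```text
clock: 15.28
tcp_pos: [0.6061, -0.2619, 0.106]
orientation: [3.122, 0.293, 0.01]
contact_force: [-1.2, 1.2, -1.6]
grip_width: 0.0434
```

```bash
python3 - <<'E'
from m import *
print(yaw(),get_obs()["joints"].round(2),get_obs()["contact_force"])
E
```

```text
(array([ 0.6061, -0.2619,  0.106 ]), np.float64(10.7), array([ 0.007, -0.005, -1.   ])) [ 0.82  0.7  -0.74  1.66  0.55  0.99  0.08] [-1.19477348  1.17075685 -1.62673706]
```

Request:
send_rows([
  {"dp": [0,0,-0.001],"rot": [0,0,-0.1],"grip": 0.0},
  {"dp": [0,0,-0.0003],"rot": [0,0,-0.12],"grip": 0.0},
  {"dp": [0,0,-0.0004],"rot": [0,0,-0.12],"grip": 0.0},
  {"dp": [0,0,-0.0004],"rot": [0,0,-0.12],"grip": 0.0},
  {"dp": [0,0,-0.0004],"rot": [0,0,-0.12],"grip": 0.0},
  {"dp": [0,0,-0.0004],"rot": [0,0,-0.12],"grip": 0.0},
  {"dp": [0,0,-0.0004],"rot": [0,0,-0.12],"grip": 0.0},
  {"dp": [0,0,0],"rot": [0,0,0],"grip": 0.0},
])

```text
clock: 16.27
tcp_pos: [0.604, -0.2621, 0.1039]
orientation: [2.964, -1.012, -0.001]
contact_force: [-0.0, 0.3, -2.5]
grip_width: 0.0433
```

```bash
python3 - <<'E'
from m import *
print(yaw(),get_obs()["joints"].round(2),get_obs()["contact_force"])
E
```

```text
(array([ 0.604 , -0.2621,  0.1039]), np.float64(-37.7), array([-0.004, -0.009, -1.   ])) [ 0.69  0.64 -0.54  1.67  0.41  0.94 -0.67] [-0.01866189  0.34983178 -2.47060306]
```

Request:
send_rows([
  {"dp": [0,0.0003,-0.0004],"rot": [0,0,-0.12],"grip": 0.0},
  {"dp": [0,0.0003,-0.0004],"rot": [0,0,-0.12],"grip": 0.0},
  {"dp": [0,0.0003,-0.0004],"rot": [0,0,-0.12],"grip": 0.0},
  {"dp": [0,0.0003,-0.0004],"rot": [0,0,-0.12],"grip": 0.0},
  {"dp": [0,0.0003,-0.0004],"rot": [0,0,-0.12],"grip": 0.0},
  {"dp": [0,0,-0.0004],"rot": [0,0,-0.12],"grip": 0.0},
  {"dp": [0,0,-0.0004],"rot": [0,0,-0.12],"grip": 0.0},
  {"dp": [0,0,0],"rot": [0,0,0],"grip": 0.0},
])

```text
clock: 17.27
tcp_pos: [0.6033, -0.2604, 0.1015]
orientation: [2.293, -2.135, -0.01]
contact_force: [-1.1, -0.9, -1.3]
grip_width: 0.0434
```

```bash
python3 - <<'E'
from m import *
print(yaw(),get_obs()["joints"].round(2),get_obs()["contact_force"])
E
```

```text
(array([ 0.6033, -0.2604,  0.1015]), np.float64(-85.9), array([-0.011, -0.002, -1.   ])) [ 0.56  0.61 -0.35  1.68  0.26  0.91 -1.4 ] [-1.05899663 -0.92113276 -1.29833094]
```

Request:
send_rows([
  {"dp": [0,0,-0.0003],"rot": [-0.002,-0.011,-0.13],"grip": 0.0},
  {"dp": [0,0,0],"rot": [0,0,0],"grip": 0.0},
  {"dp": [0,0,0],"rot": [0,0,0],"grip": 0.07},
  {"dp": [0,0,0],"rot": [0,0,0],"grip": 0.085},
  {"dp": [0,0,0],"rot": [0,0,0],"grip": 0.085},
  {"dp": [0,0,0],"rot": [0,0,0],"grip": 0.085},
  {"dp": [0,0,0.03],"rot": [0,0,0],"grip": 0.085},
  {"dp": [0,0,0.04],"rot": [0,0,0],"grip": 0.085},
  {"dp": [0,0,0.04],"rot": [0,0,0],"grip": 0.085},
  {"dp": [0,0,0.03],"rot": [0,0,0],"grip": 0.085},
  {"dp": [0,0,0],"rot": [0,0,0],"grip": 0.085},
])

```text
clock: 18.65
tcp_pos: [0.6041, -0.26, 0.2457]
orientation: [2.174, -2.266, 0.006]
contact_force: [0.1, 0.1, 0.8]
grip_width: 0.085
```

```bash
cat >> m.py <<'E'
def seated(color,near,f=None,zb=.0724,n="wrist"):
    f=f or grab(n); M=masks(f["img"]); l=[]
    for a,p,m in blobs(M[color],60):
        c=ray(f,p,zb+.066)[0][:2]
        if np.linalg.norm(c-near)<.1: l.append((a,p.round(),c.round(4),ray(f,p,zb+.044)[0][:2].round(4)))
    for q in l: print(q)
    for a,p,mm in blobs(M["white"],25):
        w=ray(f,p,.0125)[0][:2]
        if np.linalg.norm(w-near)<.14: print("line",a,p.round(),w.round(4))
    return f
E
python3 - <<'E'
from m import *
print(yaw(),get_obs()["joints"].round(2))
f=seated("red",[.605,-.26]); cv2.imwrite("pics/w6.png",f["img"][:,:,::-1])
elbow("blue",[.45,-.253],f); elbow("blue",[.45,-.253],n="top");elbow("green",[.45,-.095],n="top")
E
```

```text
(array([ 0.6041, -0.26  ,  0.2457]), np.float64(-92.4), array([ 0.002, -0.003, -1.   ])) [ 0.56  0.46 -0.35  1.57  0.17  1.14 -1.44]
(np.int32(1214), array([285., 101.]), array([ 0.6829, -0.2642]), array([ 0.6834, -0.2643]))
(np.int32(750), array([254., 161.]), array([ 0.6406, -0.2392]), array([ 0.6374, -0.2371]))
(np.int32(729), array([314., 162.]), array([ 0.6386, -0.2844]), array([ 0.6353, -0.2862]))
(np.int32(1901), array([285., 206.]), array([ 0.6051, -0.2607]), array([ 0.5987, -0.2604]))
line 291 [285.  88.] [ 0.6986 -0.2652]
blue 231 [321. 274.] z66 [ 0.5075 -0.2955] z44 [ 0.496  -0.2977] sides 0.013 0.024 edge 46.1
blue 828 [281. 320.] z66 [ 0.4531 -0.2511] z44 [ 0.4378 -0.2503] sides 0.038 0.036 edge 46.2
psi -47.3 len 0.063
blue 11 [364. 207.] z66 [ 0.4945 -0.2981] z44 [ 0.4963 -0.3029] sides 0.005 0.018 edge 45.6
blue 68 [352. 219.] z66 [ 0.4496 -0.2534] z44 [ 0.4508 -0.2576] sides 0.029 0.029 edge 45.6
psi -46.7 len 0.068
green 64 [310. 218.] z66 [ 0.4479 -0.0942] z44 [ 0.4491 -0.0962] sides 0.026 0.026 edge 1.2999999999999972
green 10 [310. 236.] z66 [ 0.382  -0.0953] z44 [ 0.3822 -0.0973] sides 0.018 0.004 edge 1.2000000000000028
psi -177.3 len 0.066
```

View pics/w6.png

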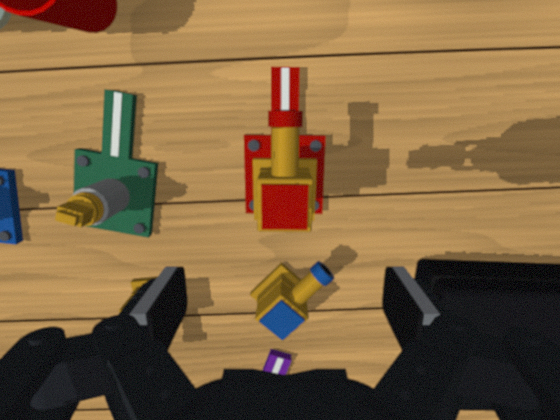

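Red sits on its post with the outlet over the white line (tip (285,118), line (285,88)). Next is the blue elbow at about (0.453,−0.251), outlet at about −45°.

Request:
send_rows([
  {"dp": [-0.021,0.001,0],"rot": [0,0,-0.106],"grip": 0.085},
  {"dp": [-0.021,0.001,0],"rot": [0,0,-0.106],"grip": 0.085},
  {"dp": [-0.021,0.001,0],"rot": [0,0,-0.106],"grip": 0.085},
  {"dp": [-0.021,0.001,0],"rot": [0,0,-0.106],"grip": 0.085},
  {"dp": [-0.021,0.001,0],"rot": [0,0,-0.106],"grip": 0.085},
  {"dp": [-0.021,0.001,-0.03],"rot": [0,0,-0.106],"grip": 0.085},
  {"dp": [-0.021,0.001,-0.03],"rot": [0,0,-0.106],"grip": 0.085},
  {"dp": [0,0,-0.03],"rot": [0,0,0],"grip": 0.085},
  {"dp": [0,0,-0.02],"rot": [0,0,0],"grip": 0.085},
  {"dp": [0,0,0],"rot": [0,0,0],"grip": 0.085},
])

```text
clock: 20.05
tcp_pos: [0.4404, -0.2487, 0.1132]
orientation: [1.164, -2.901, -0.04]
contact_force: [-0.3, 0.4, -0.1]
grip_width: 0.0849
```

```bash
python3 - <<'E'
from m import *
print(yaw(),get_obs()["joints"].round(2))
f=elbow("blue",[.45,-.253])
E
```

```text
(array([ 0.4404, -0.2487,  0.1132]), np.float64(-136.3), array([-0.024,  0.018, -1.   ])) [ 0.57  0.38 -0.21  2.03  0.1   0.77 -2.08]
blue 755 [272. 100.] z66 [ 0.4976 -0.2993] z44 [ 0.4979 -0.2987] sides 0.01 0.023 edge 42.0
blue 3248 [273. 216.] z66 [ 0.4525 -0.252 ] z44 [ 0.4475 -0.2459] sides 0.035 0.035 edge 41.5
psi -45.8 len 0.065
```

Request:
send_rows([
  {"dp": [0.012,-0.003,-0.02],"rot": [-0.018,-0.024,0],"grip": 0.085},
  {"dp": [0,0,-0.025],"rot": [0,0,0],"grip": 0.085},
  {"dp": [0,0,-0.025],"rot": [0,0,0],"grip": 0.085},
  {"dp": [0,0,0],"rot": [0,0,0],"grip": 0.085},
])

```text
clock: 20.6
tcp_pos: [0.4562, -0.2531, 0.0455]
orientation: [-1.168, 2.911, -0.01]
contact_force: [0.4, -0.7, -0.7]
grip_width: 0.0849
```

```bash
python3 - <<'E'
from m import *
print(yaw(),get_obs()["joints"].round(2))
E
```

```text
(array([ 0.4562, -0.2531,  0.0455]), np.float64(-136.3), array([ 0.007, -0.004, -1.   ])) [ 0.54  0.49 -0.19  2.06  0.16  0.6  -2.14]
```

Request:
send_rows([
  {"dp": [-0.004,0.001,-0.012],"rot": [-0.004,0.007,0],"grip": 0.085},
  {"dp": [-0.001,0,-0.004],"rot": [0,0,0],"grip": 0.085},
  {"dp": [0,0,0],"rot": [0,0,0],"grip": 0.085},
  {"dp": [0,0,0],"rot": [0,0,0],"grip": 0.0},
  {"dp": [0,0,0],"rot": [0,0,0],"grip": 0.0},
  {"dp": [0,0,0],"rot": [0,0,0],"grip": 0.0},
  {"dp": [0,0,0],"rot": [0,0,0],"grip": 0.0},
  {"dp": [0,0,0],"rot": [0,0,0],"grip": 0.0},
], grip_force=60)

```text
clock: 21.6
tcp_pos: [0.4535, -0.2532, 0.0322]
orientation: [-1.17, 2.915, -0.019]
contact_force: [0.9, -0.4, -0.3]
grip_width: 0.0433
```

```bash
python3 - <<'E'
from m import *
print(yaw(),get_obs()["joints"].round(2))
f=elbow("blue",[.45,-.253])
E
```

```text
(array([ 0.4535, -0.2532,  0.0322]), np.float64(-136.3), array([ 0.005, -0.011, -1.   ])) [ 0.52  0.51 -0.17  2.07  0.17  0.56 -2.15]
blue 2270 [284. 135.] z66 [ 0.4985 -0.2997] z44 [ 0.4975 -0.2987] sides 0.022 0.011 edge 43.69999999999999
blue 7804 [285. 315.] z66 [ 0.4526 -0.2523] z44 [ 0.4425 -0.2419] sides 0.035 0.037 edge 43.69999999999999
psi -46.0 len 0.065
```

Request:
send_rows([
  {"dp": [0,0,0.03],"rot": [0,0,0],"grip": 0.0},
  {"dp": [0,0,0.06],"rot": [0,0,0],"grip": 0.0},
  {"dp": [0,0,0.06],"rot": [0,0,0],"grip": 0.0},
  {"dp": [0,0,0.06],"rot": [0,0,0],"grip": 0.0},
  {"dp": [0.002,0.025,0],"rot": [0,0,0.165],"grip": 0.0},
  {"dp": [0.002,0.025,0],"rot": [0,0,0.165],"grip": 0.0},
  {"dp": [0.002,0.025,0],"rot": [0,0,0.165],"grip": 0.0},
  {"dp": [0.002,0.025,0],"rot": [0,0,0.165],"grip": 0.0},
  {"dp": [0.002,0.025,0],"rot": [0,0,0.165],"grip": 0.0},
  {"dp": [0.002,0.025,0],"rot": [0,0,0.165],"grip": 0.0},
  {"dp": [0.002,0.025,0],"rot": [0,0,0.165],"grip": 0.0},
  {"dp": [0.002,0.025,0],"rot": [0,0,0.165],"grip": 0.0},
  {"dp": [0.002,0.025,0],"rot": [0,0,0.165],"grip": 0.0},
  {"dp": [0.002,0.025,0],"rot": [0,0,0.165],"grip": 0.0},
  {"dp": [0.002,0.025,0],"rot": [0,0,0.165],"grip": 0.0},
  {"dp": [0.002,0.025,0],"rot": [0,0,0.165],"grip": 0.0},
  {"dp": [0.002,0.025,0],"rot": [0,0,0.165],"grip": 0.0},
  {"dp": [0.002,0.025,0],"rot": [0,0,0.165],"grip": 0.0},
  {"dp": [0,0,0],"rot": [0,0,0],"grip": 0.0},
])

```text
clock: 24.02
tcp_pos: [0.4637, 0.1072, 0.236]
orientation: [3.128, 0.01, -0.004]
contact_force: [0.1, -0.2, -4.5]
grip_width: 0.0432
```

```bash
python3 - <<'E'
from m import *
print(yaw(),get_obs()["joints"].round(2),get_obs()["grip_width"])
f=grab("wrist","w7"); held("blue",f,.032)
post("blue",np.array([.584,.10]),f,"c7")
E
```

```text
(array([0.4637, 0.1072, 0.236 ]), np.float64(0.4), array([-0.002, -0.013, -1.   ])) [ 0.31  0.22 -0.76  1.97  0.19  1.03 -0.54] 0.04316948907772092
held cap [0.464  0.1066 0.2698]
ring [0.4633 0.171  0.2568] psi 90.6
blue foot [0.5884 0.1056] size [88.6 97. ] edge 80.9
line 352 [0.6659 0.0936] dir -8.8 from foot -8.8
stub px [425. 195.]
crop origin 384 154 x6
```

View pics/c7.png

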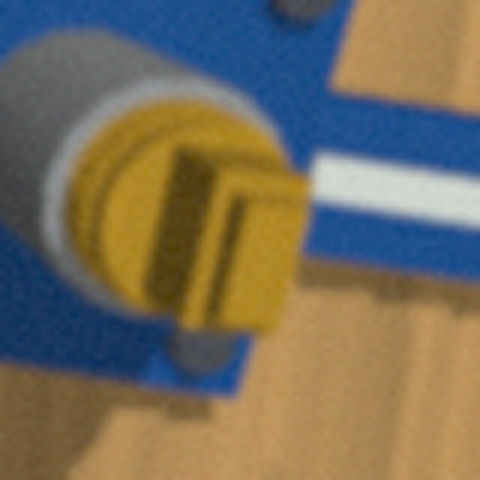

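```bash
python3 - <<'E'
from m import *
f=grab("wrist")
o=np.array([384,154])
P=lambda l,z: ray(f,np.array(l)/6+o,z)[:,:2]
print("shoulder c",P([(180,212)],.077).round(4)); print("tip c",P([(258,262)],.102).round(4))
for e,z in(([(240,200),(212,325)],.102),([(215,170),(187,325)],.096),([(305,200),(275,328)],.102),([(178,150),(148,305)],.078)):
    w=P(e,z); d=w[0]-w[1]; print(np.degrees(np.arctan2(d[1],d[0])).round(1),np.linalg.norm(d).round(4))
E
```

```text
shoulder c [[0.5831 0.1051]]
tip c [[0.5852 0.1041]]
84.8 0.0185
86.9 0.0233
84.7 0.019
85.9 0.0246
```

Blue stub: tang at about 85.5°, mark −8.8°, a 1.65 rad start angle, axis (0.5845,0.105). Move over it.

Request:
send_rows([
  {"dp": [0.03,0,0],"rot": [0.013,-0.002,-0.022],"grip": 0.0},
  {"dp": [0.03,0,0],"rot": [0,0,-0.022],"grip": 0.0},
  {"dp": [0.03,0,0],"rot": [0,0,-0.022],"grip": 0.0},
  {"dp": [0.03,0,-0.03],"rot": [0,0,-0.022],"grip": 0.0},
  {"dp": [0,0,-0.03],"rot": [0,0,0],"grip": 0.0},
  {"dp": [0,0,-0.02],"rot": [0,0,0],"grip": 0.0},
  {"dp": [0,0,0],"rot": [0,0,0],"grip": 0.0},
  {"dp": [0,0,0],"rot": [0,0,0],"grip": 0.0},
])

```text
clock: 25.12
tcp_pos: [0.5866, 0.0921, 0.1514]
orientation: [3.125, -0.178, -0.007]
contact_force: [1.0, 0.5, -3.3]
grip_width: 0.0433
```

```bash
python3 - <<'E'
from m import *
print(yaw(),get_obs()["joints"].round(2)); held("blue",None,.032)
E
```

```text
(array([0.5866, 0.0921, 0.1514]), np.float64(-6.5), array([-0.005, -0.011, -1.   ])) [ 0.21  0.51 -0.64  1.79  0.37  0.97 -0.69]
held cap [0.5871 0.0917 0.1854]
ring [0.6009 0.1461 0.1724] psi 75.8
```

Request:
send_rows([
  {"dp": [-0.002,0.0135,-0.004],"rot": [0.011,-0.005,0.035],"grip": 0.0},
  {"dp": [0,0,-0.004],"rot": [0,0,0],"grip": 0.0},
  {"dp": [0,0,0],"rot": [0,0,0],"grip": 0.0},
])

```text
clock: 25.55
tcp_pos: [0.5852, 0.1073, 0.1452]
orientation: [-3.138, 0.119, -0.006]
contact_force: [-0.2, 0.4, -4.8]
grip_width: 0.043
```

```bash
python3 - <<'E'
from m import *
print(yaw())
E
```

```text
(array([0.5852, 0.1073, 0.1452]), np.float64(-4.3), array([ 0.004,  0.001, -1.   ]))
```

Request:
send_rows([
  {"dp": [-0.0005,-0.0015,-0.009],"rot": [0,0,0],"grip": 0.0},
  {"dp": [0,0,-0.008],"rot": [0,0,0],"grip": 0.0},
  {"dp": [0,0,-0.008],"rot": [0,0,0],"grip": 0.0},
  {"dp": [0,0,-0.004],"rot": [0,0,0],"grip": 0.0},
  {"dp": [0,0,0],"rot": [0,0,0],"grip": 0.0},
])

```text
clock: 26.18
tcp_pos: [0.5864, 0.1078, 0.1209]
orientation: [-3.137, 0.121, -0.014]
contact_force: [-1.3, 0.7, -3.5]
grip_width: 0.0431
```

Request:
send_rows([
  {"dp": [-0.0015,-0.0015,-0.005],"rot": [0,0,0],"grip": 0.0},
  {"dp": [0,0,-0.005],"rot": [0,0,0],"grip": 0.0},
  {"dp": [0,0,-0.003],"rot": [0,0,0],"grip": 0.0},
  {"dp": [0,0,0],"rot": [0,0,0],"grip": 0.0},
])

```text
clock: 26.68
tcp_pos: [0.5858, 0.1077, 0.1089]
orientation: [-3.136, 0.121, -0.016]
contact_force: [-2.9, 0.0, 2.4]
grip_width: 0.0433
```

```bash
python3 - <<'E'
from m import *
print(yaw(),get_obs()["joints"].round(2),get_obs()["contact_force"])
E
```

```text
(array([0.5858, 0.1077, 0.1089]), np.float64(-4.4), array([ 0.01 ,  0.003, -1.   ])) [ 0.18  0.56 -0.62  1.83  0.42  0.87 -0.72] [-2.90586293  0.00820882  2.37393143]
```

Request:
send_rows([
  {"dp": [-0.001,-0.001,0],"rot": [0.003,0.01,-0.1],"grip": 0.0},
  {"dp": [0,0,-0.0003],"rot": [0,0,-0.12],"grip": 0.0},
  {"dp": [0,0,-0.0004],"rot": [0,0,-0.12],"grip": 0.0},
  {"dp": [0,0,-0.0004],"rot": [0,0,-0.12],"grip": 0.0},
  {"dp": [0,0,-0.0004],"rot": [0,0,-0.12],"grip": 0.0},
  {"dp": [0,0,-0.0004],"rot": [0,0,-0.12],"grip": 0.0},
  {"dp": [0,0,-0.0004],"rot": [0,0,-0.12],"grip": 0.0},
  {"dp": [0,0,0],"rot": [0,0,0],"grip": 0.0},
])

```text
clock: 27.68
tcp_pos: [0.5873, 0.1072, 0.1074]
orientation: [-2.808, 1.395, -0.01]
contact_force: [-1.3, 0.5, -0.5]
grip_width: 0.0431
```

```bash
python3 - <<'E'
from m import *
print(yaw(),get_obs()["joints"].round(2),get_obs()["contact_force"],get_obs()["moment"])
E
```

```text
(array([0.5873, 0.1072, 0.1074]), np.float64(-52.8), array([ 0.008,  0.003, -1.   ])) [ 0.04  0.52 -0.42  1.84  0.28  0.83 -1.45] [-1.33109651  0.54360626 -0.50269522] [0.30950079 0.26809861 0.04375651]
```

Request:
send_rows([
  {"dp": [-0.0003,-0.0003,-0.0003],"rot": [0,0,-0.12],"grip": 0.0},
  {"dp": [-0.0003,-0.0003,-0.0004],"rot": [0,0,-0.12],"grip": 0.0},
  {"dp": [-0.0003,-0.0003,-0.0004],"rot": [0,0,-0.12],"grip": 0.0},
  {"dp": [-0.0003,-0.0003,-0.0004],"rot": [0,0,-0.12],"grip": 0.0},
  {"dp": [0,0,-0.0004],"rot": [0,0,-0.12],"grip": 0.0},
  {"dp": [0,0,-0.0004],"rot": [0,0,-0.12],"grip": 0.0},
  {"dp": [0,0,-0.0004],"rot": [0,0,-0.085],"grip": 0.0},
  {"dp": [0,0,0],"rot": [0,0,0],"grip": 0.0},
])

```text
clock: 28.68
tcp_pos: [0.5875, 0.1059, 0.1049]
orientation: [-2.037, 2.387, -0.016]
contact_force: [-0.2, 0.4, -0.2]
grip_width: 0.0431
```

```bash
python3 - <<'E'
from m import *
print(yaw(),get_obs()["joints"].round(2),get_obs()["contact_force"],get_obs()["moment"])
E
```

```text
(array([0.5875, 0.1059, 0.1049]), np.float64(-99.1), array([ 0.009, -0.006, -1.   ])) [-0.11  0.5  -0.23  1.85  0.16  0.8  -2.16] [-0.20338005  0.35190905 -0.21010173] [ 0.25795172  0.17897897 -0.0160772 ]
```

Request:
send_rows([
  {"dp": [0,0,0],"rot": [0,0,0],"grip": 0.07},
  {"dp": [0,0,0],"rot": [0,0,0],"grip": 0.085},
  {"dp": [0,0,0],"rot": [0,0,0],"grip": 0.085},
  {"dp": [0,0,0],"rot": [0,0,0],"grip": 0.085},
  {"dp": [0,0,0.03],"rot": [-0.006,0.009,0],"grip": 0.085},
  {"dp": [0,0,0.04],"rot": [0,0,0],"grip": 0.085},
  {"dp": [0,0,0.04],"rot": [0,0,0],"grip": 0.085},
  {"dp": [0,0,0.03],"rot": [0,0,0],"grip": 0.085},
  {"dp": [0,0,0],"rot": [0,0,0],"grip": 0.085},
])

```text
clock: 29.8
tcp_pos: [0.5871, 0.1043, 0.2485]
orientation: [2.041, -2.376, 0.015]
contact_force: [-0.2, -0.3, -0.7]
grip_width: 0.0847
```

```bash
python3 - <<'E'
from m import *
print(yaw(),get_obs()["joints"].round(2))
f=seated("blue",[.5845,.105]); cv2.imwrite("pics/w8.png",f["img"][:,:,::-1])
elbow("green",[.45,-.095],f); elbow("green",[.45,-.095],n="top"); seated("red",[.605,-.26],n="top")
E
```

```text
(array([0.5871, 0.1043, 0.2485]), np.float64(-98.7), array([-0.001, -0.013, -1.   ])) [-0.09  0.35 -0.25  1.72  0.11  1.1  -2.1 ]
(np.int32(1192), array([280., 102.]), array([0.664 , 0.0941]), array([0.6644, 0.0941]))
(np.int32(764), array([250., 163.]), array([0.6241, 0.1231]), array([0.6211, 0.1256]))
(np.int32(718), array([310., 163.]), array([0.6173, 0.0786]), array([0.6137, 0.0771]))
(np.int32(1800), array([281., 208.]), array([0.5858, 0.106 ]), array([0.5794, 0.1069]))
line 290 [280.  90.] [0.6781 0.0921]
green 912 [478. 279.] z66 [ 0.4515 -0.0914] z44 [ 0.4375 -0.1039] sides 0.037 0.036 edge 1.2999999999999972
green 71 [478. 324.] z66 [ 0.3936 -0.092 ] z44 [ 0.3757 -0.1046] sides 0.013 0.011 edge 10.400000000000006
psi -170.1 len 0.077
green 64 [310. 218.] z66 [ 0.4479 -0.0942] z44 [ 0.4491 -0.0962] sides 0.026 0.026 edge 1.2999999999999972
green 9 [310. 236.] z66 [ 0.3819 -0.0963] z44 [ 0.3821 -0.0983] sides 0.015 0.004 edge 1.2000000000000028
psi -176.4 len 0.066
(np.int32(240), array([348., 180.]), array([ 0.5844, -0.2242]), array([ 0.5877, -0.2282]))
(np.int32(82), array([359., 175.]), array([ 0.603 , -0.2628]), array([ 0.6065, -0.2673]))
```

View pics/w8.png

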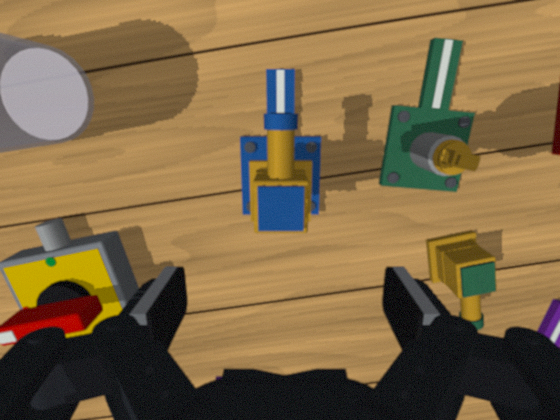

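Blue is seated with its outlet on the line (280,120)/(280,90). Now the green elbow at (0.450,−0.093), outlet about 181°, so the jaw yaw goes to about +91°, turning the long way while I watch the joints.

Request:
send_rows([
  {"dp": [-0.007,-0.01,0],"rot": [0,0,0.17],"grip": 0.085},
  {"dp": [-0.007,-0.01,0],"rot": [0,0,0.17],"grip": 0.085},
  {"dp": [-0.007,-0.01,0],"rot": [0,0,0.17],"grip": 0.085},
  {"dp": [-0.007,-0.01,0],"rot": [0,0,0.17],"grip": 0.085},
  {"dp": [-0.007,-0.01,0],"rot": [0,0,0.17],"grip": 0.085},
  {"dp": [-0.007,-0.01,0],"rot": [0,0,0.17],"grip": 0.085},
  {"dp": [-0.007,-0.01,0],"rot": [0,0,0.17],"grip": 0.085},
  {"dp": [-0.007,-0.01,0],"rot": [0,0,0.17],"grip": 0.085},
  {"dp": [-0.007,-0.01,0],"rot": [0,0,0.17],"grip": 0.085},
  {"dp": [-0.007,-0.01,0],"rot": [0,0,0.17],"grip": 0.085},
  {"dp": [-0.007,-0.01,0],"rot": [0,0,0.17],"grip": 0.085},
])

```text
clock: 31.32
tcp_pos: [0.4958, -0.0105, 0.2267]
orientation: [3.101, 0.333, -0.002]
contact_force: [0.3, 0.1, -0.6]
grip_width: 0.0851
```

```bash
python3 - <<'E'
from m import *
print(yaw(),get_obs()["joints"].round(2))
elbow("green",[.45,-.095])
E
```

```text
(array([ 0.4958, -0.0105,  0.2267]), np.float64(12.2), array([ 0.001, -0.023, -1.   ])) [ 0.35  0.23 -0.54  1.95  0.17  1.   -0.05]
green 235 [160. 238.] z66 [ 0.3884 -0.0866] z44 [ 0.3818 -0.0976] sides 0.024 0.011 edge 85.7
green 1098 [223. 255.] z66 [ 0.4507 -0.0918] z44 [ 0.4486 -0.1031] sides 0.035 0.034 edge 1.5999999999999943
psi -175.2 len 0.069
```

Request:
send_rows([
  {"dp": [-0.005,-0.009,0],"rot": [0.023,0,0.155],"grip": 0.085},
  {"dp": [-0.005,-0.009,0],"rot": [0,0,0.155],"grip": 0.085},
  {"dp": [-0.005,-0.009,0],"rot": [0,0,0.155],"grip": 0.085},
  {"dp": [-0.005,-0.009,0],"rot": [0,0,0.155],"grip": 0.085},
  {"dp": [-0.005,-0.009,0],"rot": [0,0,0.155],"grip": 0.085},
  {"dp": [-0.005,-0.009,-0.02],"rot": [0,0,0.155],"grip": 0.085},
  {"dp": [-0.005,-0.009,-0.03],"rot": [0,0,0.155],"grip": 0.085},
  {"dp": [-0.005,-0.009,-0.03],"rot": [0,0,0.155],"grip": 0.085},
  {"dp": [-0.005,-0.009,-0.03],"rot": [0,0,0.155],"grip": 0.085},
  {"dp": [0,0,0],"rot": [0,0,0],"grip": 0.085},
])

```text
clock: 32.62
tcp_pos: [0.4429, -0.0934, 0.1045]
orientation: [-2.147, -2.28, 0.016]
contact_force: [-0.6, 0.4, 0.2]
grip_width: 0.0849
```

```bash
python3 - <<'E'
from m import *
print(yaw(),get_obs()["joints"].round(2))
elbow("green",[.45,-.095])
E
```

```text
(array([ 0.4429, -0.0934,  0.1045]), np.float64(93.5), array([-0.014, -0.001, -1.   ])) [ 0.63  0.38 -0.66  2.14  0.34  0.74  1.38]
green 884 [286. 136.] z66 [ 0.3837 -0.0961] z44 [ 0.3851 -0.0959] sides 0.022 0.011 edge 3.5
green 3321 [286. 251.] z66 [ 0.4498 -0.092 ] z44 [ 0.4592 -0.0913] sides 0.034 0.035 edge 3.4000000000000057
green 4024 [316. 351.] z66 [ 0.5181 -0.0684] z44 [ 0.5357 -0.0648] sides 0.041 0.071 edge 80.19999999999999
psi -158.8 len 0.063
```

Request:
send_rows([
  {"dp": [0.0065,0.0015,-0.02],"rot": [-0.001,-0.014,0],"grip": 0.085},
  {"dp": [0,0,-0.025],"rot": [0,0,0],"grip": 0.085},
  {"dp": [0,0,-0.018],"rot": [0,0,0],"grip": 0.085},
  {"dp": [0,0,0],"rot": [0,0,0],"grip": 0.085},
])

```text
clock: 33.17
tcp_pos: [0.4569, -0.0895, 0.0462]
orientation: [2.165, 2.261, 0.01]
contact_force: [-0.6, -0.8, 0.7]
grip_width: 0.0851
```

```bash
python3 - <<'E'
from m import *
print(yaw(),get_obs()["joints"].round(2))
E
```

```text
(array([ 0.4569, -0.0895,  0.0462]), np.float64(92.5), array([ 0.012, -0.003, -1.   ])) [ 0.54  0.48 -0.58  2.17  0.47  0.6   1.24]
```

Request:
send_rows([
  {"dp": [-0.006,-0.0025,-0.012],"rot": [-0.003,0.012,0.015],"grip": 0.085},
  {"dp": [-0.001,0,-0.005],"rot": [0,0,0],"grip": 0.085},
  {"dp": [0,0,0],"rot": [0,0,0],"grip": 0.085},
  {"dp": [0,0,0],"rot": [0,0,0],"grip": 0.0},
  {"dp": [0,0,0],"rot": [0,0,0],"grip": 0.0},
  {"dp": [0,0,0],"rot": [0,0,0],"grip": 0.0},
  {"dp": [0,0,0],"rot": [0,0,0],"grip": 0.0},
  {"dp": [0,0,0],"rot": [0,0,0],"grip": 0.0},
], grip_force=60)

```text
clock: 34.17
tcp_pos: [0.4522, -0.092, 0.0314]
orientation: [2.153, 2.276, -0.002]
contact_force: [0.5, 0.2, -0.2]
grip_width: 0.0434
```

```bash
python3 - <<'E'
from m import *
print(yaw(),get_obs()["joints"].round(2),get_obs()["grip_width"])
elbow("green",[.45,-.095])
E
```

```text
(array([ 0.4522, -0.092 ,  0.0314]), np.float64(93.2), array([ 0.005, -0.007, -1.   ])) [ 0.53  0.5  -0.56  2.18  0.5   0.58  1.22] 0.04344391151050273
green 2381 [284. 124.] z66 [ 0.3839 -0.0961] z44 [ 0.385  -0.0962] sides 0.011 0.022 edge 1.5
green 8276 [284. 306.] z66 [ 0.4491 -0.0923] z44 [ 0.4635 -0.0916] sides 0.037 0.035 edge 0.5999999999999943
green 43 [280. 372.] z66 [ 0.4797 -0.0923] z44 [ 0.5002 -0.0917] sides 0.002 0.006 edge 83.5
green 74 [403. 407.] z66 [ 0.4945 -0.0404] z44 [ 0.518  -0.0292] sides 0.002 0.009 edge 37.599999999999994
psi -176.5 len 0.064
```

Request:
send_rows([
  {"dp": [0,0,0.03],"rot": [0,0,0],"grip": 0.0},
  {"dp": [0,0,0.06],"rot": [0,0,0],"grip": 0.0},
  {"dp": [0,0,0.06],"rot": [0,0,0],"grip": 0.0},
  {"dp": [0,0,0.06],"rot": [0,0,0],"grip": 0.0},
  {"dp": [0.003,0.003,0],"rot": [0,0,-0.165],"grip": 0.0},
  {"dp": [0.003,0.003,0],"rot": [0,0,-0.165],"grip": 0.0},
  {"dp": [0.003,0.003,0],"rot": [0,0,-0.165],"grip": 0.0},
  {"dp": [0.003,0.003,0],"rot": [0,0,-0.165],"grip": 0.0},
  {"dp": [0.003,0.003,0],"rot": [0,0,-0.165],"grip": 0.0},
  {"dp": [0.003,0.003,0],"rot": [0,0,-0.165],"grip": 0.0},
  {"dp": [0.003,0.003,0],"rot": [0,0,-0.165],"grip": 0.0},
  {"dp": [0.003,0.003,0],"rot": [0,0,-0.165],"grip": 0.0},
  {"dp": [0.003,0.003,0],"rot": [0,0,-0.165],"grip": 0.0},
  {"dp": [0.003,0.003,0],"rot": [0,0,-0.165],"grip": 0.0},
  {"dp": [0,0,0],"rot": [0,0,0],"grip": 0.0},
])

```text
clock: 36.1
tcp_pos: [0.4723, -0.0615, 0.241]
orientation: [-3.134, 0.118, 0.025]
contact_force: [0.1, -0.6, -2.7]
grip_width: 0.0429
```

```bash
python3 - <<'E'
from m import *
print(yaw(),get_obs()["joints"].round(2),get_obs()["grip_width"])
f=grab("wrist","w9"); held("green",f,.031)
post("green",np.array([.585,-.064]),f,"c9")
E
```

```text
(array([ 0.4723, -0.0615,  0.241 ]), np.float64(-4.3), array([-0.015,  0.006, -1.   ])) [ 0.5   0.19 -0.56  1.96  0.11  1.03 -0.18] 0.04286564650235219
held cap [ 0.4733 -0.0587  0.2759]
ring [0.4778 0.0057 0.2629] psi 86.0
green foot [ 0.5938 -0.0621] size [87.8 96.9] edge 76.2
line 373 [ 0.6695 -0.0802] dir -13.4 from foot -13.4
stub px [423. 185.]
crop origin 382 144 x6
```

View pics/c9.png

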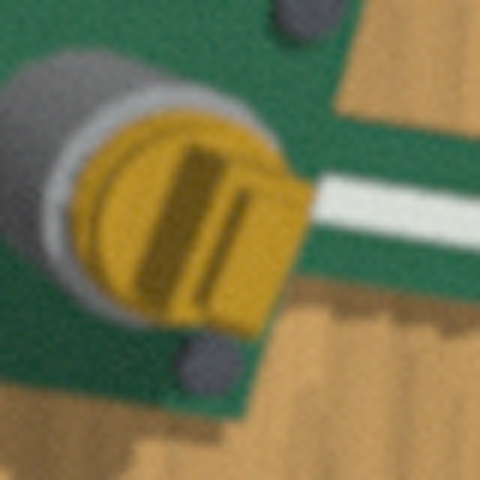

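```bash
python3 - <<'E'
from m import *
f=grab("wrist")
o=np.array([382,144])
P=lambda l,z: ray(f,np.array(l)/6+o,z)[:,:2]
print("shoulder c",P([(180,220)],.077).round(4)); print("tip c",P([(258,260)],.102).round(4))
for e,z in(([(245,190),(202,303)],.102),([(222,160),(170,310)],.096),([(308,205),(257,335)],.102),([(195,148),(140,285)],.078)):
    w=P(e,z); d=w[0]-w[1]; print(np.degrees(np.arctan2(d[1],d[0])).round(1),np.linalg.norm(d).round(4))
E
```

```text
shoulder c [[ 0.5886 -0.0605]]
tip c [[ 0.591  -0.0614]]
71.2 0.017
72.7 0.0228
71.0 0.0197
69.6 0.0223
```

Green stub: tang at about 71°, mark −13.4° (1.48 rad), axis (0.5897,−0.061).

Request:
send_rows([
  {"dp": [0.029,0.002,0],"rot": [-0.006,-0.015,-0.063],"grip": 0.0},
  {"dp": [0.029,0.002,0],"rot": [0,0,-0.063],"grip": 0.0},
  {"dp": [0.029,0.002,0],"rot": [0,0,-0.063],"grip": 0.0},
  {"dp": [0.029,0.002,-0.03],"rot": [0,0,-0.063],"grip": 0.0},
  {"dp": [0,0,-0.03],"rot": [0,0,0],"grip": 0.0},
  {"dp": [0,0,-0.025],"rot": [0,0,0],"grip": 0.0},
  {"dp": [0,0,0],"rot": [0,0,0],"grip": 0.0},
  {"dp": [0,0,0],"rot": [0,0,0],"grip": 0.0},
])

```text
clock: 37.2
tcp_pos: [0.5905, -0.0564, 0.1533]
orientation: [3.102, -0.495, -0.002]
contact_force: [-0.2, 0.2, -2.6]
grip_width: 0.0432
```

```bash
python3 - <<'E'
from m import *
print(yaw(),get_obs()["joints"].round(2)); held("green",None,.031)
E
```

```text
(array([ 0.5905, -0.0564,  0.1533]), np.float64(-18.1), array([-0.002, -0.001, -1.   ])) [ 0.35  0.47 -0.48  1.8   0.26  0.93 -0.55]
held cap [ 0.5918 -0.0535  0.1883]
ring [0.6115 0.0078 0.1753] psi 72.2
```

Request:
send_rows([
  {"dp": [-0.002,-0.0072,-0.005],"rot": [0,0,-0.012],"grip": 0.0},
  {"dp": [0,0,-0.004],"rot": [0,0,0],"grip": 0.0},
  {"dp": [0,0,0],"rot": [0,0,0],"grip": 0.0},
])

```text
clock: 37.62
tcp_pos: [0.5892, -0.0649, 0.146]
orientation: [3.098, -0.516, 0.003]
contact_force: [0.0, -0.1, -3.0]
grip_width: 0.0429
```

```bash
python3 - <<'E'
from m import *
print(yaw()); held("green",None,.031)
E
```

```text
(array([ 0.5892, -0.0649,  0.146 ]), np.float64(-18.9), array([ 0.002, -0.002, -1.   ]))
held cap [ 0.5905 -0.0619  0.1811]
ring [ 0.6142 -0.0113  0.1681] psi 64.8
```

Request:
send_rows([
  {"dp": [-0.0008,0.001,-0.009],"rot": [0,0,0],"grip": 0.0},
  {"dp": [0,0,-0.008],"rot": [0,0,0],"grip": 0.0},
  {"dp": [0,0,-0.008],"rot": [0,0,0],"grip": 0.0},
  {"dp": [0,0,-0.003],"rot": [0,0,0],"grip": 0.0},
  {"dp": [0,0,0],"rot": [0,0,0],"grip": 0.0},
])

```text
clock: 38.3
tcp_pos: [0.5882, -0.0635, 0.1157]
orientation: [3.098, -0.515, 0.002]
contact_force: [-0.2, 0.2, -3.0]
grip_width: 0.043
```

Request:
send_rows([
  {"dp": [0,0,-0.005],"rot": [0,0,0],"grip": 0.0},
  {"dp": [0,0,-0.004],"rot": [0,0,0],"grip": 0.0},
  {"dp": [0,0,0],"rot": [0,0,0],"grip": 0.0},
])

```text
clock: 38.67
tcp_pos: [0.5886, -0.0634, 0.1079]
orientation: [3.097, -0.515, 0.003]
contact_force: [-1.7, 0.2, 2.3]
grip_width: 0.0431
```

```bash
python3 - <<'E'
from m import *
print(yaw(),get_obs()["joints"].round(2),get_obs()["contact_force"])
E
```

```text
(array([ 0.5886, -0.0634,  0.1079]), np.float64(-18.9), array([ 0.002, -0.002, -1.   ])) [ 0.35  0.52 -0.45  1.84  0.3   0.84 -0.59] [-1.6777816   0.15054603  2.34971691]
```

Request:
send_rows([
  {"dp": [0,0,0],"rot": [0,0,-0.1],"grip": 0.0},
  {"dp": [0,0.0003,-0.0003],"rot": [0,0,-0.12],"grip": 0.0},
  {"dp": [0,0.0003,-0.0004],"rot": [0,0,-0.12],"grip": 0.0},
  {"dp": [-0.0002,0.0003,-0.0004],"rot": [0,0,-0.12],"grip": 0.0},
  {"dp": [-0.0002,0.0003,-0.0004],"rot": [0,0,-0.12],"grip": 0.0},
  {"dp": [-0.0002,0.0003,-0.0004],"rot": [0,0,-0.12],"grip": 0.0},
  {"dp": [0,0,-0.0004],"rot": [0,0,0],"grip": 0.0},
])

```text
clock: 39.55
tcp_pos: [0.5884, -0.0624, 0.1064]
orientation: [2.715, -1.574, 0.005]
contact_force: [-1.9, 0.3, 2.4]
grip_width: 0.0431
```

```bash
python3 - <<'E'
from m import *
print(yaw(),get_obs()["joints"].round(2),get_obs()["contact_force"])
E
```

```text
(array([ 0.5884, -0.0624,  0.1064]), np.float64(-60.2), array([ 0.001, -0.004, -1.   ])) [ 0.21  0.5  -0.28  1.85  0.19  0.81 -1.22] [-1.92940045  0.26482665  2.44909212]
```

Request:
send_rows([
  {"dp": [-0.0002,0.0003,-0.0003],"rot": [0,0,-0.12],"grip": 0.0},
  {"dp": [-0.0003,0.0003,-0.0004],"rot": [0,0,-0.12],"grip": 0.0},
  {"dp": [-0.0003,0.0003,-0.0004],"rot": [0,0,-0.12],"grip": 0.0},
  {"dp": [-0.0003,0.0003,-0.0004],"rot": [0,0,-0.12],"grip": 0.0},
  {"dp": [-0.0003,0.0003,-0.0004],"rot": [0,0,-0.12],"grip": 0.0},
  {"dp": [0,0,-0.0004],"rot": [0,0,-0.12],"grip": 0.0},
  {"dp": [0,0,-0.0002],"rot": [0,0,-0.045],"grip": 0.0},
  {"dp": [0,0,0],"rot": [0,0,0],"grip": 0.0},
])

```text
clock: 40.55
tcp_pos: [0.5883, -0.0603, 0.1043]
orientation: [1.931, -2.475, 0.006]
contact_force: [-1.2, 0.4, -1.1]
grip_width: 0.0432
```

```bash
python3 - <<'E'
from m import *
print(yaw(),get_obs()["joints"].round(2),get_obs()["contact_force"])
E
```

```text
(array([ 0.5883, -0.0603,  0.1043]), np.float64(-104.1), array([ 0.001, -0.004, -1.   ])) [ 0.07  0.49 -0.1   1.86  0.07  0.79 -1.88] [-1.18371837  0.38711666 -1.08096716]
```

Release, lift and check all three.

Request:
send_rows([
  {"dp": [0,0,0],"rot": [0,0,0],"grip": 0.07},
  {"dp": [0,0,0],"rot": [0,0,0],"grip": 0.085},
  {"dp": [0,0,0],"rot": [0,0,0],"grip": 0.085},
  {"dp": [0,0,0],"rot": [0,0,0],"grip": 0.085},
  {"dp": [0,0,0.03],"rot": [0,0,0],"grip": 0.085},
  {"dp": [0,0,0.05],"rot": [0,0,0],"grip": 0.085},
  {"dp": [0,0,0.05],"rot": [0,0,0],"grip": 0.085},
  {"dp": [0,0,0.05],"rot": [0,0,0],"grip": 0.085},
  {"dp": [0,0,0],"rot": [0,0,0],"grip": 0.085},
])

```text
clock: 41.68
tcp_pos: [0.5882, -0.0601, 0.2901]
orientation: [1.939, -2.471, 0.007]
contact_force: [-0.3, 0.1, -0.9]
grip_width: 0.0849
```

```bash
python3 - <<'E'
from m import *
print(yaw(),get_obs()["joints"].round(2))
f=seated("green",[.589,-.061]); cv2.imwrite("pics/w10.png",f["img"][:,:,::-1])
print("blue");seated("blue",[.5845,.105],f)
print("red");seated("red",[.605,-.26],f)
E
```

```text
(array([ 0.5882, -0.0601,  0.2901]), np.float64(-103.7), array([ 0.002, -0.004, -1.   ])) [ 0.08  0.29 -0.1   1.69  0.04  1.16 -1.85]
(np.int32(862), array([284.,  99.]), array([ 0.6671, -0.0795]), array([ 0.6677, -0.0797]))
(np.int32(606), array([257., 156.]), array([ 0.6269, -0.0455]), array([ 0.6245, -0.0431]))
(np.int32(575), array([311., 155.]), array([ 0.616 , -0.0917]), array([ 0.6128, -0.0927]))
(np.int32(1409), array([285., 191.]), array([ 0.5906, -0.0615]), array([ 0.5855, -0.0604]))
line 187 [284.  88.] [ 0.6826 -0.0832]
blue
(np.int32(3455), array([158., 176.]), array([0.6304, 0.0448]), array([0.6282, 0.0539]))
(np.int32(1259), array([113., 237.]), array([0.5857, 0.1059]), array([0.5802, 0.1196]))
line 296 [147. 139.] [0.6655 0.0948]
red
(np.int32(3814), array([427.,  94.]), array([ 0.6433, -0.1968]), array([ 0.6421, -0.2057]))
(np.int32(457), array([475.,  48.]), array([ 0.6689, -0.2389]), array([ 0.6697, -0.2509]))
(np.int32(1700), array([505., 122.]), array([ 0.6047, -0.2589]), array([ 0.6007, -0.2724]))
line 369 [437.  46.] [ 0.6861 -0.2648]
```

View pics/w10.png

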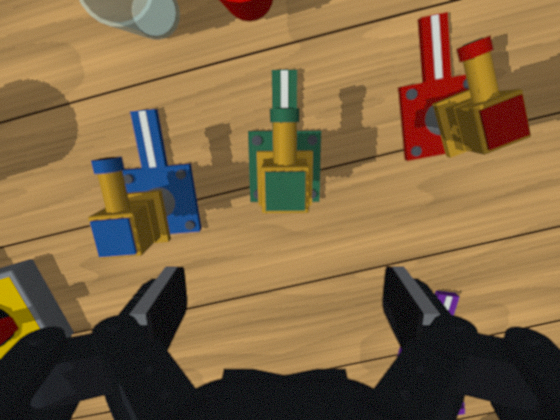

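All three caps sit on their axes. The red ring's direction looks about 10° off in this oblique view, so I check it with predicted projections.

```bash
python3 - <<'E'
from m import *
A=np.array([.605,-.2607])
for n in("wrist","top","scene"):
    f=grab(n)
    for psi in(-13,-3,7):
        d=np.array([np.cos(np.radians(psi)),np.sin(np.radians(psi))])
        print(n,psi,"ring",proj(f,[[*(A+.066*d),.0724+.044]]).round(1)[0],"cap",proj(f,[[*A,.0724+.066]]).round(1)[0])
    print([(a,p.round(1)) for a,p,_ in blobs(masks(f["img"])["red"],8)])
f=grab("scene"); q=proj(f,[[.6,-.08,.1]])[0].astype(int); print(q)
c=f["img"][170:330,190:350]; cv2.imwrite("pics/s10.png",cv2.resize(c,(600,600),interpolation=cv2.INTER_CUBIC)[:,:,::-1])
E
```

```text
wrist -13 ring [505.1  38.7] cap [508.5 118.9]
wrist -3 ring [491.7  40. ] cap [508.5 118.9]
wrist 7 ring [478.4  43.8] cap [508.5 118.9]
[(np.int32(572), array([246.9,   6.4])), (np.int32(3902), array([428.2,  90.9])), (np.int32(474), array([476.3,  45.4])), (np.int32(1755), array([506.4, 119.6])), (np.int32(247), array([  5.3, 327.1]))]
top -13 ring [361.3 158.1] cap [358.4 174.5]
top -3 ring [358.2 157.6] cap [358.4 174.5]
top 7 ring [355.1 157.6] cap [358.4 174.5]
[(np.int32(250), array([305., 125.])), (np.int32(69), array([351.3, 160.6])), (np.int32(82), array([358.5, 175.3])), (np.int32(187), array([348.5, 184.6])), (np.int32(138), array([184.8, 206.6])), (np.int32(3380), array([541. , 259.1]))]
scene -13 ring [226.2 292.7] cap [218.7 270.7]
scene -3 ring [229.8 291.1] cap [218.7 270.7]
scene 7 ring [233.1 288.9] cap [218.7 270.7]
[(np.int32(3573), array([52., 27.])), (np.int32(144), array([348.9, 170.9])), (np.int32(52), array([219.1, 270.2])), (np.int32(520), array([307.1, 293.6])), (np.int32(22), array([233.4, 286.7])), (np.int32(221), array([225.5, 298.4])), (np.int32(8), array([240.9, 310.5]))]
[268 246]
```

View pics/s10.png

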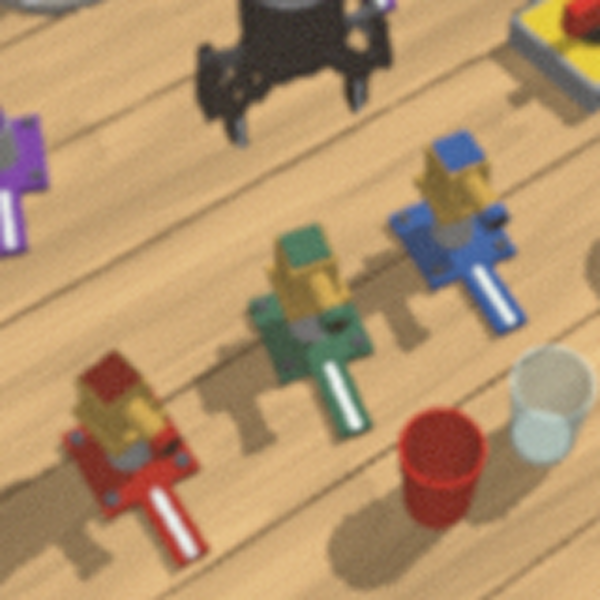

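Red now reads about +7° against its −3° mark, in both wrist and scene. It was aligned right after release, so it was probably nudged within the socket play. I go above it to verify and correct.

Request:
send_rows([
  {"dp": [0.003,-0.033,0],"rot": [0,0,0.03],"grip": 0.085},
  {"dp": [0.003,-0.033,0],"rot": [0,0,0.03],"grip": 0.085},
  {"dp": [0.003,-0.033,0],"rot": [0,0,0.03],"grip": 0.085},
  {"dp": [0.003,-0.033,0],"rot": [0,0,0.03],"grip": 0.085},
  {"dp": [0.003,-0.033,0],"rot": [0,0,0.03],"grip": 0.085},
  {"dp": [0.002,-0.033,0],"rot": [0,0,0.03],"grip": 0.085},
  {"dp": [0,0,-0.03],"rot": [0,0,0],"grip": 0.085},
  {"dp": [0,0,0],"rot": [0,0,0],"grip": 0.085},
])

```text
clock: 42.92
tcp_pos: [0.5964, -0.2622, 0.2394]
orientation: [2.149, -2.26, -0.031]
contact_force: [-0.1, 0.7, -0.2]
grip_width: 0.0848
```

```bash
python3 - <<'E'
from m import *
print(yaw(),get_obs()["joints"].round(2))
f=grab("wrist","w11"); A=np.array([.605,-.2607])
cv2.imwrite("pics/w11c.png",cv2.resize(f["img"][40:260,180:420],None,fx=2,fy=2)[:,:,::-1])
i=f["img"];h=cv2.cvtColor(i,cv2.COLOR_RGB2HSV);b=((h[...,0]>15)&(h[...,0]<27)&(h[...,1]>190))
for psi in(-13,-3,7):
    d=np.array([np.cos(np.radians(psi)),np.sin(np.radians(psi))])
    print(psi,"pipe mid",proj(f,[[*(A+.045*d),.1164]]).round(1)[0],"ring",proj(f,[[*(A+.066*d),.1164]]).round(1)[0])
print([(a,p.round(1)) for a,p,_ in blobs(masks(i)["red"],30)])
for B,psi,c in((np.array([.5855,.1055]),-8.8,"blue"),(np.array([.590,-.0613]),-13.4,"green")):
  for n in("wrist","scene"):
    g=grab(n)
    for k in(-10,0,10):
      d=np.array([np.cos(np.radians(psi+k)),np.sin(np.radians(psi+k))]); print(c,n,k,proj(g,[[*(B+.066*d),.1164]]).round(1)[0])
    print([(a,p.round(1)) for a,p,_ in blobs(masks(g["img"])[c],10)])
E
```

```text
(array([ 0.5964, -0.2622,  0.2394]), np.float64(-92.9), array([-0.03 , -0.001, -1.   ])) [ 0.35  0.45 -0.05  1.58  0.03  1.14 -1.33]
-13 pipe mid [291.6 131.1] ring [296.8 103. ]
-3 pipe mid [281.5 130.2] ring [281.5 101.5]
7 pipe mid [271.3 131.1] ring [266.2 102.9]
[(np.int32(663), array([69.5,  4.7])), (np.int32(911), array([266.3,  90.1])), (np.int32(1772), array([302.2, 123.6])), (np.int32(257), array([246.5, 137.8])), (np.int32(120), array([244.6, 185. ])), (np.int32(2066), array([279.8, 194.5]))]
blue wrist -10 [-144.8  158.7]
blue wrist 0 [-158.8  156.1]
blue wrist 10 [-172.  156.]
[(np.int32(184), array([  3.3, 178.6])), (np.int32(15), array([  0.3, 219.7]))]
blue scene -10 [318.1 229.6]
blue scene 0 [321.3 228.5]
blue scene 10 [324.2 227. ]
[(np.int32(26), array([532. ,  58.3])), (np.int32(51), array([311.8, 209.9])), (np.int32(24), array([300.7, 228.3])), (np.int32(98), array([316.4, 240.1]))]
green wrist -10 [ 60.4 145.1]
green wrist 0 [ 45.9 141.2]
green wrist 10 [ 31.4 139.9]
[(np.int32(4733), array([116.6, 161.4])), (np.int32(546), array([ 43.2, 143.2])), (np.int32(1958), array([ 29.4, 226.5]))]
green scene -10 [275.3 256.4]
green scene 0 [278.8 255.5]
green scene 10 [282.1 254. ]
[]
```

View pics/w11c.png

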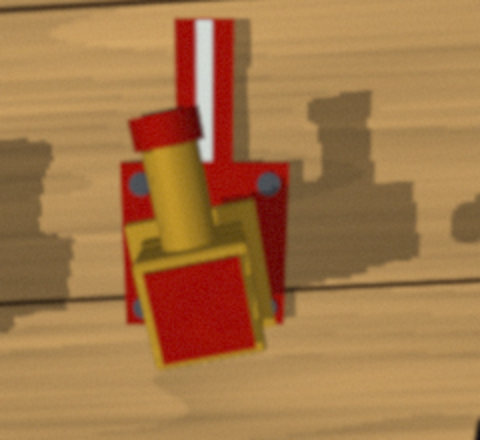

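Confirmed: red is turned about 10° back (pipe leans left, ring (266,~100) vs 281 predicted). I re-grip it and turn it clockwise again.

Request:
send_rows([
  {"dp": [0.006,0.001,-0.02],"rot": [-0.001,-0.03,0.09],"grip": 0.085},
  {"dp": [0,0,-0.03],"rot": [0,0,0.085],"grip": 0.085},
  {"dp": [0,0,-0.03],"rot": [0,0,0],"grip": 0.085},
  {"dp": [0,0,0],"rot": [0,0,0],"grip": 0.085},
])

```text
clock: 43.68
tcp_pos: [0.6086, -0.2601, 0.1681]
orientation: [-2.36, 2.062, -0.029]
contact_force: [-0.1, -0.5, 0.8]
grip_width: 0.0851
```

```bash
python3 - <<'E'
from m import *
print(yaw(),get_obs()["joints"].round(2)); seated("red",[.605,-.26])
E
```

```text
(array([ 0.6086, -0.2601,  0.1681]), np.float64(-82.3), array([ 0.019, -0.007, -1.   ])) [ 0.37  0.51 -0.09  1.66  0.05  0.96 -1.17]
(np.int32(4504), array([290., 143.]), array([ 0.6654, -0.2558]), array([ 0.6637, -0.2566]))
(np.int32(3699), array([281., 253.]), array([ 0.6051, -0.2595]), array([ 0.5959, -0.2607]))
line 471 [303.  93.] [ 0.6989 -0.2652]
```

Request:
send_rows([
  {"dp": [-0.005,0.0,-0.025],"rot": [-0.007,0.019,0],"grip": 0.085},
  {"dp": [0,0,-0.025],"rot": [0,0,0],"grip": 0.085},
  {"dp": [0,0,-0.012],"rot": [0,0,0],"grip": 0.085},
  {"dp": [0,0,0],"rot": [0,0,0],"grip": 0.085},
])

```text
clock: 44.22
tcp_pos: [0.6075, -0.2609, 0.1102]
orientation: [2.36, -2.061, 0.029]
contact_force: [-1.2, -0.2, 0.6]
grip_width: 0.085
```

```bash
python3 - <<'E'
from m import *
print(yaw(),get_obs()["joints"].round(2),get_obs()["contact_force"])
E
```

```text
(array([ 0.6075, -0.2609,  0.1102]), np.float64(-82.3), array([ 0.008, -0.018, -1.   ])) [ 0.36  0.57 -0.08  1.7   0.08  0.86 -1.19] [-1.23393284 -0.22110246  0.64451273]
```

Request:
send_rows([
  {"dp": [-0.003,0.0005,-0.008],"rot": [-0.018,0.008,0],"grip": 0.085},
  {"dp": [0,0,0],"rot": [0,0,0],"grip": 0.085},
  {"dp": [0,0,0],"rot": [0,0,0],"grip": 0.0},
  {"dp": [0,0,0],"rot": [0,0,0],"grip": 0.0},
  {"dp": [0,0,0],"rot": [0,0,0],"grip": 0.0},
  {"dp": [0,0,0],"rot": [0,0,0],"grip": 0.0},
  {"dp": [0,0,0],"rot": [0,0,0],"grip": 0.0},
], grip_force=40)

```text
clock: 45.1
tcp_pos: [0.6058, -0.2603, 0.1045]
orientation: [2.346, -2.048, 0.043]
contact_force: [-0.7, 0.7, 0.8]
grip_width: 0.0437
```

```bash
python3 - <<'E'
from m import *
print(yaw(),get_obs()["joints"].round(2),get_obs()["contact_force"]); seated("red",[.605,-.26])
E
```

```text
(array([ 0.6058, -0.2603,  0.1045]), np.float64(-82.2), array([ 0.003, -0.038, -0.999])) [ 0.34  0.58 -0.07  1.71  0.1   0.85 -1.21] [-0.6974925   0.67858828  0.83277325]
(np.int32(1067), array([290.,  78.]), array([ 0.6873, -0.25  ]), array([ 0.6892, -0.251 ]))
(np.int32(5159), array([273., 142.]), array([ 0.6678, -0.2473]), array([ 0.6657, -0.2477]))
(np.int32(1180), array([329., 179.]), array([ 0.6581, -0.2673]), array([ 0.6541, -0.2717]))
(np.int32(8075), array([285., 313.]), array([ 0.6056, -0.2598]), array([ 0.591 , -0.2627]))
line 866 [305.  80.] [ 0.6987 -0.2652]
```

Request:
send_rows([
  {"dp": [0,0,0],"rot": [0.038,-0.003,-0.07],"grip": 0.0},
  {"dp": [0,0,-0.0005],"rot": [0,0,-0.075],"grip": 0.0},
  {"dp": [0,0,0],"rot": [0,0,-0.06],"grip": 0.0},
  {"dp": [0,0,0],"rot": [0,0,0],"grip": 0.0},
])

```text
clock: 45.65
tcp_pos: [0.6068, -0.2624, 0.1048]
orientation: [-2.133, 2.302, -0.011]
contact_force: [0.3, 1.2, -0.2]
grip_width: 0.0438
```

```bash
python3 - <<'E'
from m import *
print(yaw(),get_obs()["joints"].round(2),get_obs()["contact_force"],get_obs()["moment"])
E
```

```text
(array([ 0.6068, -0.2624,  0.1048]), np.float64(-94.4), array([ 0.007, -0.003, -1.   ])) [ 0.34  0.58 -0.04  1.7   0.03  0.85 -1.36] [ 0.33964954  1.20781563 -0.20049401] [0.17965725 0.03788019 0.00234152]
```

Request:
send_rows([
  {"dp": [0,0,-0.001],"rot": [0,0,0],"grip": 0.0},
  {"dp": [0,0,0],"rot": [0,0,0],"grip": 0.07},
  {"dp": [0,0,0],"rot": [0,0,0],"grip": 0.085},
  {"dp": [0,0,0],"rot": [0,0,0],"grip": 0.085},
  {"dp": [0,0,0],"rot": [0,0,0],"grip": 0.085},
  {"dp": [0,0,0.03],"rot": [0,0,0],"grip": 0.085},
  {"dp": [0,0,0.05],"rot": [0,0,0],"grip": 0.085},
  {"dp": [0,0,0.05],"rot": [0,0,0],"grip": 0.085},
  {"dp": [0,0,0.04],"rot": [0,0,0],"grip": 0.085},
  {"dp": [0,0,0],"rot": [0,0,0],"grip": 0.085},
])

```text
clock: 46.9
tcp_pos: [0.6051, -0.2627, 0.2782]
orientation: [-2.138, 2.3, -0.009]
contact_force: [-0.2, 0.2, 0.2]
grip_width: 0.085
```

```bash
cat >> m.py <<'E'
POST={"red":((.605,-.2607),-3.0),"green":((.590,-.0613),-13.4),"blue":((.5855,.1055),-8.8)}
def chk(n):
    f=grab(n)
    for c,(A,psi) in POST.items():
        q={k:proj(f,[[A[0]+.066*np.cos(np.radians(psi+k)),A[1]+.066*np.sin(np.radians(psi+k)),.1164]])[0] for k in(-10,0,10)}
        b=[(int(a),p.round(1).tolist()) for a,p,_ in blobs(masks(f["img"])[c],8) if np.linalg.norm(p-q[0])<30]
        print(n,c,{k:v.round(0).tolist() for k,v in q.items()},b)
    return f
E
python3 - <<'E'
from m import *
print(yaw(),get_obs()["joints"].round(2))
f=chk("wrist");cv2.imwrite("pics/w12.png",f["img"][:,:,::-1]); chk("top"); chk("scene")
E
```

```text
(array([ 0.6051, -0.2627,  0.2782]), np.float64(-94.2), array([ 0.005, -0.003, -1.   ])) [ 0.34  0.41 -0.03  1.54  0.02  1.18 -1.34]
wrist red {-10: [293.0, 119.0], 0: [280.0, 118.0], 10: [267.0, 120.0]} [(935, [280.0, 101.9])]
wrist green {-10: [88.0, 157.0], 0: [75.0, 154.0], 10: [63.0, 153.0]} []
wrist blue {-10: [-89.0, 174.0], 0: [-101.0, 172.0], 10: [-113.0, 172.0]} []
top red {-10: [361.0, 158.0], 0: [358.0, 158.0], 10: [355.0, 158.0]} [(14, [350.5, 155.0]), (18, [358.0, 155.4]), (202, [348.0, 183.5]), (83, [358.9, 174.9])]
top green {-10: [310.0, 162.0], 0: [307.0, 161.0], 10: [304.0, 160.0]} [(26, [306.9, 159.2]), (126, [298.5, 187.0]), (68, [303.1, 177.9])]
top blue {-10: [262.0, 161.0], 0: [259.0, 160.0], 10: [256.0, 160.0]} [(52, [261.8, 161.8]), (142, [258.7, 187.6]), (74, [255.9, 178.0])]
scene red {-10: [226.0, 293.0], 0: [230.0, 291.0], 10: [233.0, 289.0]} [(91, [218.9, 270.8]), (276, [227.1, 297.2]), (9, [242.2, 312.8])]
scene green {-10: [275.0, 256.0], 0: [279.0, 255.0], 10: [282.0, 254.0]} []
scene blue {-10: [318.0, 230.0], 0: [321.0, 229.0], 10: [324.0, 227.0]} [(49, [311.7, 209.8]), (19, [300.9, 228.0]), (105, [316.4, 239.9])]
```

View pics/w12.png

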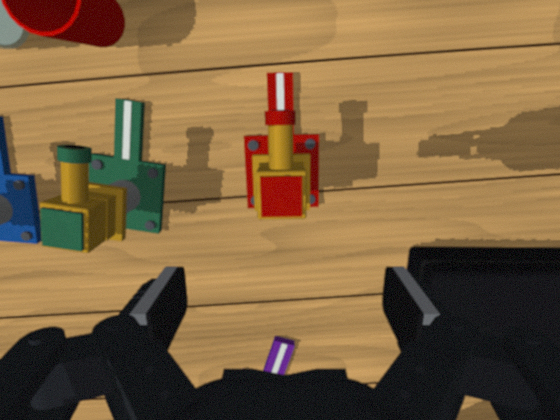

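Red is back on its line, ring (280,~115) against a predicted (280,118). Green also matches. On to the isolator, re-checking blue by numbers on the way.

Request:
send_rows([
  {"dp": [-0.006,0.04,0],"rot": [0,0,0.1],"grip": 0.085},
  {"dp": [-0.006,0.04,0],"rot": [0,0,0.1],"grip": 0.085},
  {"dp": [-0.006,0.04,0],"rot": [0,0,0.1],"grip": 0.085},
  {"dp": [-0.006,0.04,0],"rot": [0,0,0.1],"grip": 0.085},
  {"dp": [-0.006,0.04,0],"rot": [0,0,0.1],"grip": 0.085},
  {"dp": [-0.006,0.04,0],"rot": [0,0,0.1],"grip": 0.085},
  {"dp": [-0.006,0.04,0],"rot": [0,0,0.1],"grip": 0.085},
  {"dp": [-0.006,0.04,0],"rot": [0,0,0.1],"grip": 0.085},
  {"dp": [0,0,0],"rot": [0,0,0],"grip": 0.085},
])

```text
clock: 48.18
tcp_pos: [0.5439, 0.0717, 0.2598]
orientation: [2.874, -1.228, -0.025]
contact_force: [0.8, -0.2, -0.2]
grip_width: 0.0848
```

```bash
python3 - <<'E'
from m import *
print(yaw(),get_obs()["joints"].round(2))
chk("wrist")
E
```

```text
(array([0.5439, 0.0717, 0.2598]), np.float64(-46.3), array([-0.021, -0.009, -1.   ])) [ 0.03  0.28 -0.33  1.79  0.1   1.11 -1.15]
wrist red {-10: [615.0, 334.0], 0: [611.0, 327.0], 10: [605.0, 320.0]} []
wrist green {-10: [493.0, 228.0], 0: [490.0, 217.0], 10: [484.0, 207.0]} [(378, [494.2, 215.9])]
wrist blue {-10: [364.0, 91.0], 0: [357.0, 78.0], 10: [348.0, 66.0]} []
```

Request:
send_rows([
  {"dp": [-0.008,0.038,0],"rot": [0,-0.02,0.105],"grip": 0.06},
  {"dp": [-0.008,0.038,0],"rot": [0,0,0.105],"grip": 0.06},
  {"dp": [-0.008,0.038,0],"rot": [0,0,0.105],"grip": 0.06},
  {"dp": [-0.008,0.038,0],"rot": [0,0,0.105],"grip": 0.06},
  {"dp": [-0.008,0.038,0],"rot": [0,0,0.105],"grip": 0.06},
  {"dp": [-0.008,0.038,0],"rot": [0,0,0.105],"grip": 0.06},
  {"dp": [-0.008,0.038,0],"rot": [0,0,0.105],"grip": 0.06},
  {"dp": [-0.004,0.038,0],"rot": [0,0,0.105],"grip": 0.06},
  {"dp": [0,0,0],"rot": [0,0,0],"grip": 0.06},
])

```text
clock: 49.35
tcp_pos: [0.4843, 0.3694, 0.2533]
orientation: [3.123, 0.058, 0.009]
contact_force: [0.9, -0.4, -0.1]
grip_width: 0.0604
```

```bash
python3 - <<'E'
from m import *
print(yaw(),get_obs()["joints"].round(2))
f=chk("wrist")
cv2.imwrite("pics/w13.png",f["img"][:,:,::-1])
for k in("red","white"):
  for a,p,m in blobs(masks(f["img"])[k],40):
    ys,xs=np.nonzero(m); r=cv2.minAreaRect(np.c_[xs,ys].astype(np.float32))
    print(k,a,p.round(),ray(f,p,.095)[0].round(3),ray(f,cv2.boxPoints(r),.095)[:,:2].round(3).tolist())
E
```

```text
(array([0.4843, 0.3694, 0.2533]), np.float64(2.1), array([ 0.006, -0.018, -1.   ])) [-0.33  0.41 -0.58  1.66  0.26  1.15 -0.94]
wrist red {-10: [391.0, 616.0], 0: [393.0, 612.0], 10: [394.0, 607.0]} []
wrist green {-10: [398.0, 537.0], 0: [402.0, 532.0], 10: [405.0, 526.0]} []
wrist blue {-10: [418.0, 442.0], 0: [422.0, 434.0], 10: [424.0, 427.0]} []
red 68 [280. 117.] [0.479 0.432 0.095] [[0.476, 0.435], [0.482, 0.435], [0.482, 0.428], [0.476, 0.428]]
red 1976 [281. 184.] [0.482 0.373 0.095] [[0.469, 0.423], [0.491, 0.424], [0.495, 0.329], [0.472, 0.328]]
white 228 [280. 141.] [0.48  0.411 0.095] [[0.474, 0.419], [0.485, 0.42], [0.486, 0.403], [0.474, 0.403]]
white 172 [114. 269.] [0.32  0.281 0.095] [[0.295, 0.285], [0.296, 0.289], [0.346, 0.276], [0.344, 0.273]]
```

```bash
python3 - <<'E'
from m import *
f=grab("wrist"); o=get_obs()
Rt=cv2.Rodrigues(np.array(o["orientation"],float))[0]; pt=np.array(o["tcp_pos"])
R_ct=f["R"]@Rt; t_ct=f["R"]@pt+f["t"]   # tcp->cam
R2=cv2.Rodrigues(np.array([1.939,-2.471,.007]))[0]; p2=np.array([.5882,-.0601,.2901])
g=dict(f); g["R"]=R_ct@R2.T; g["t"]=t_ct-g["R"]@p2
im=cv2.imread("pics/w10.png")[:,:,::-1]; m=masks(im)["blue"]
s=m[150:180,85:127]; ys,xs=np.nonzero(s); print("blue ring px",xs.mean()+85,ys.mean()+150)
A,psi=POST["blue"]
for k in(-10,0,10): print(k,proj(g,[[A[0]+.066*np.cos(np.radians(psi+k)),A[1]+.066*np.sin(np.radians(psi+k)),.1164]])[0].round(1))
print("check red cap",proj(g,[[.605,-.2607,.1384]]),"blue cap",proj(g,[[*A,.1384]]))
t=grab("top"); M=masks(t["img"])["blue"]; 
for r in range(150,186): 
    x=np.nonzero(M[r,245:275])[0]; print(r,(x+245).tolist() if len(x) else "",end=";")
E
```

```text
blue ring px 107.58166189111748 165.55587392550143
-10 [121.1 164.5]
0 [109.  164.5]
10 [ 97.5 166.6]
check red cap [[506.31839161 122.77049096]] blue cap [[113.53023673 237.84606706]]
150 ;151 ;152 ;153 ;154 [260];155 [260, 265];156 [259, 264, 265];157 [259, 264, 265];158 [259, 264, 265];159 [258, 259, 264];160 [257, 258, 259, 260, 262, 263, 264];161 [257, 258, 259, 260, 261, 262, 263, 264];162 [261, 262, 263, 264];163 [263, 264];164 [263, 264];165 [263];166 [262, 263];167 [262, 263];168 [262, 263];169 [262, 263];170 [262];171 [249, 262];172 [261, 262];173 ;174 [248, 253, 254, 255, 256, 257, 258, 269];175 [248, 253, 254, 255, 256, 257, 258, 259, 260, 269];176 [248, 252, 253, 254, 255, 256, 257, 258, 259, 260];177 [248, 252, 253, 254, 255, 256, 257, 258, 259, 260, 268, 269];178 [247, 252, 253, 254, 255, 256, 257, 258, 259, 260, 266, 267, 268, 269];179 [247, 252, 253, 254, 255, 256, 257, 258, 259, 266, 267, 268];180 [247, 252, 253, 254, 255, 256, 257, 258, 259, 260, 266, 267, 268];181 [247, 251, 252, 253, 254, 255, 256, 257, 258, 259, 266, 267, 268];182 [247, 254, 255, 256, 257, 258, 259, 266, 267, 268];183 [246, 265, 266, 267, 268];184 [246, 265, 266, 267];185 [246, 265, 266, 267];
```

Blue is within about 1° of its line. I descend onto the handle.

Request:
send_rows([
  {"dp": [-0.002,0.006,-0.03],"rot": [0.018,0.006,0],"grip": 0.06},
  {"dp": [0,0,-0.04],"rot": [0,0,0],"grip": 0.06},
  {"dp": [0,0,-0.04],"rot": [0,0,0],"grip": 0.06},
  {"dp": [0,0,-0.03],"rot": [0,0,0],"grip": 0.06},
  {"dp": [0,0,0],"rot": [0,0,0],"grip": 0.06},
])

```text
clock: 50.12
tcp_pos: [0.4898, 0.3612, 0.1101]
orientation: [3.134, 0.02, 0.009]
contact_force: [-0.3, -0.5, 0.3]
grip_width: 0.0601
```

```bash
python3 - <<'E'
from m import *
print(yaw(),get_obs()["joints"].round(2))
E
```

```text
(array([0.4898, 0.3612, 0.1101]), np.float64(0.7), array([ 0.006, -0.007, -1.   ])) [-0.35  0.56 -0.52  1.79  0.36  0.88 -1.03]
```

Request:
send_rows([
  {"dp": [-0.008,0.015,0],"rot": [0.007,0.006,0.01],"grip": 0.06},
  {"dp": [-0.001,0.001,-0.02],"rot": [0,0,0],"grip": 0.06},
  {"dp": [-0.001,0.001,-0.022],"rot": [0,0,0],"grip": 0.06},
  {"dp": [0,0,0],"rot": [0,0,0],"grip": 0.06},
])

```text
clock: 50.62
tcp_pos: [0.4815, 0.3804, 0.0701]
orientation: [-3.138, -0.033, -0.008]
contact_force: [-0.4, -0.3, -0.1]
grip_width: 0.06
```

Request:
send_rows([
  {"dp": [0,-0.004,-0.004],"rot": [0,0,0],"grip": 0.06},
  {"dp": [0,0,0],"rot": [0,0,0],"grip": 0.0},
  {"dp": [0,0,0],"rot": [0,0,0],"grip": 0.0},
  {"dp": [0,0,0],"rot": [0,0,0],"grip": 0.0},
  {"dp": [0,0,0],"rot": [0,0,0],"grip": 0.0},
  {"dp": [0,0,0],"rot": [0,0,-0.13],"grip": 0.0},
  {"dp": [0,0,0],"rot": [0,0,-0.13],"grip": 0.0},
  {"dp": [0,0,0],"rot": [0,0,-0.13],"grip": 0.0},
  {"dp": [0,0,0],"rot": [0,0,-0.13],"grip": 0.0},
  {"dp": [0,0,0],"rot": [0,0,-0.13],"grip": 0.0},
  {"dp": [0,0,0],"rot": [0,0,-0.13],"grip": 0.0},
  {"dp": [0,0,0],"rot": [0,0,-0.13],"grip": 0.0},
  {"dp": [0,0,0],"rot": [0,0,-0.13],"grip": 0.0},
  {"dp": [0,0,0],"rot": [0,0,-0.13],"grip": 0.0},
  {"dp": [0,0,0],"rot": [0,0,-0.13],"grip": 0.0},
  {"dp": [0,0,0],"rot": [0,0,-0.13],"grip": 0.0},
], grip_force=40)

```text
clock: 52.62
tcp_pos: [0.4829, 0.3756, 0.0678]
orientation: [2.344, -2.092, 0.015]
contact_force: [-1.1, -2.5, -0.9]
grip_width: 0.0209
```

```bash
python3 - <<'E'
from m import *
print(yaw(),get_obs()["joints"].round(2),get_obs()["contact_force"],get_obs()["moment"])
E
```

```text
(array([0.4829, 0.3756, 0.0678]), np.float64(-83.5), array([ 0.007, -0.006, -1.   ])) [-0.67  0.57 -0.14  1.83  0.12  0.75 -2.33] [-1.12447538 -2.45765711 -0.86460842] [ 0.14297798  0.29370669 -0.09135399]
```

Finish the turn, release, lift clear.

Request:
send_rows([
  {"dp": [0,0,0],"rot": [0,0,-0.09],"grip": 0.0},
  {"dp": [0,0,0],"rot": [0,0,0],"grip": 0.0},
  {"dp": [0,0,0],"rot": [0,0,0],"grip": 0.06},
  {"dp": [0,0,0],"rot": [0,0,0],"grip": 0.06},
  {"dp": [0,0,0],"rot": [0,0,0],"grip": 0.06},
  {"dp": [0,0,0.03],"rot": [0,0,0],"grip": 0.06},
  {"dp": [0,0,0.05],"rot": [0,0,0],"grip": 0.06},
  {"dp": [0,0,0.05],"rot": [0,0,0],"grip": 0.06},
  {"dp": [0,0,0.05],"rot": [0,0,0],"grip": 0.06},
  {"dp": [0,0,0],"rot": [0,0,0],"grip": 0.06},
  {"dp": [0,0,0],"rot": [0,0,0],"grip": 0.06},
])

```text
clock: 54.0
tcp_pos: [0.4839, 0.3746, 0.2535]
orientation: [-2.246, 2.194, -0.016]
contact_force: [-0.4, 0.1, -0.1]
grip_width: 0.0598
```

```bash
python3 - <<'E'
from m import *
print(yaw(),get_obs()["qvel"].round(3))
f=grab("wrist","w14")
for k in("red","white","green"):
  for a,p,m in blobs(masks(f["img"])[k],25):
    c=ray(f,p,.095)[0]
    if np.linalg.norm(c[:2]-[.483,.376])<.09:
      ys,xs=np.nonzero(m); r=cv2.minAreaRect(np.c_[xs,ys].astype(np.float32)); print(k,a,p.round(),c.round(3),ray(f,cv2.boxPoints(r),.095)[:,:2].round(3).tolist())
chk("top"); chk("scene")
E
```

```text
(array([0.4839, 0.3746, 0.2535]), np.float64(-88.6), array([ 0.008, -0.006, -1.   ])) [ 0.001 -0.019  0.001 -0.027 -0.002  0.001  0.001]
red 1931 [282. 196.] [0.48  0.375 0.095] [[0.53, 0.389], [0.532, 0.368], [0.437, 0.361], [0.435, 0.385]]
red 53 [232. 185.] [0.49  0.422 0.095] [[0.494, 0.425], [0.494, 0.419], [0.487, 0.419], [0.487, 0.425]]
white 255 [281. 156.] [0.517 0.377 0.095] [[0.526, 0.384], [0.527, 0.372], [0.509, 0.371], [0.508, 0.382]]
green 73 [280. 131.] [0.539 0.378 0.095] [[0.544, 0.382], [0.544, 0.375], [0.535, 0.375], [0.535, 0.382]]
top red {-10: [361.0, 158.0], 0: [358.0, 158.0], 10: [355.0, 158.0]} [(30, [350.4, 159.8]), (24, [357.7, 155.9]), (203, [348.2, 183.5]), (81, [359.0, 175.0])]
top green {-10: [310.0, 162.0], 0: [307.0, 161.0], 10: [304.0, 160.0]} [(26, [307.1, 159.2]), (123, [298.7, 187.0]), (68, [303.1, 177.9])]
top blue {-10: [262.0, 161.0], 0: [259.0, 160.0], 10: [256.0, 160.0]} [(51, [261.8, 161.8]), (139, [258.4, 187.8]), (73, [255.9, 178.0])]
scene red {-10: [226.0, 293.0], 0: [230.0, 291.0], 10: [233.0, 289.0]} [(92, [218.8, 270.8]), (273, [226.7, 296.8]), (11, [241.1, 311.0])]
scene green {-10: [275.0, 256.0], 0: [279.0, 255.0], 10: [282.0, 254.0]} []
scene blue {-10: [318.0, 230.0], 0: [321.0, 229.0], 10: [324.0, 227.0]} [(53, [311.8, 209.9]), (25, [300.6, 228.1]), (112, [316.4, 240.3])]
```

The handle is back in its starting "on" pose and all the rings are where they should be. Handing in.

```bash
python3 -c "
from bench import hand_in
print(hand_in())"
```

```text
the job is handed in; nothing more can be done
None
```

I turned the isolator off and screwed the red, blue and green elbows clockwise onto their own posts until each outlet lay along its white line. I then let go, turned the isolator back on and handed the job in at about 54 s.

- **Red re-seated:** a check partway through found red turned about 10° back from its line, though it had been aligned just after release. I gripped it again, turned it clockwise and saw it back on the line.
- **Elbows:** in the last top-camera check the red and green rings were within about 2 px (about 1 px sideways) of where they should be. Blue's ring merged with its tongue in the mask, so I judged it from an earlier wrist picture (about 1° off) and an unchanged top view.
- **Isolator:** the handle's nose is back at the green dot, within 1 mm of its starting place. The gripper was lifted clear of everything.
- **Not checked:** I did not measure how far down the elbows sit in a picture. That rests on the gripper heights and contact forces on seating, which came out as predicted. For red after its re-seat, I had only the overhead look.

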